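# Sort the parts of a stripped pump

### The job

The pump has been stripped, so sort its parts: lay both bearings flat, side by side, in the empty bay of the tray that has a sample bearing, and stand both hose unions upright in the empty bay of the tray that has a sample union. Press the shaft lengthways along the rail down into its two spring clips, centred between them, until it snaps fully home in both. Let go of everything at the end.

Things in the scene. Friction and masses are not known exactly. Their poses are not given: they have to be found in the camera images.
- bearing1: ball bearing lying flat: plain steel disc 52 mm across, 15 mm tall, with a dark seal ring and a black bore on top (solid: the bore cannot be entered); 0.13 kg. Origin: centre of its underside, z up. Two alike.
- bearing2: ball bearing lying flat: plain steel disc 52 mm across, 15 mm tall, with a dark seal ring and a black bore on top (solid: the bore cannot be entered); 0.13 kg. Origin: centre of its underside, z up. Two alike.
- union1: steel hose union standing upright, 42 mm tall: hexagon 30 mm over flats (34.6 over corners) up to 28 mm, then a round collar 22 mm across, 14 mm tall, with a black bore; 0.12 kg. Origin: centre of its underside, z up; its x axis is square to a pair of flats (others every 60 degrees). Two alike.
- union2: steel hose union standing upright, 42 mm tall: hexagon 30 mm over flats (34.6 over corners) up to 28 mm, then a round collar 22 mm across, 14 mm tall, with a black bore; 0.12 kg. Origin: centre of its underside, z up; its x axis is square to a pair of flats (others every 60 degrees). Two alike.
- shaft: plain round steel shaft, 14 mm in diameter, 140 mm long, 0.15 kg, lying on the bench (it can roll). Origin: on its axis at mid length; its y axis runs along it, both ends alike.
- bearing_tray: grey tray fixed to the bench, 126 (x) by 200 (y) mm, rim and divider 20 mm high, walls 4 mm, inner floor 4 mm above its underside. Origin: centre of its underside. The pocket at its +y end holds a fixed sample bearing (centre y = +64). The empty bay is 118 (x) by 127 (y) mm inside, centre x = 0, y = -32.5 mm, and takes two bearings side by side along y.
- union_tray: grey tray fixed to the bench, 126 (x) by 200 (y) mm, rim and divider 20 mm high, walls 4 mm, inner floor 4 mm above its underside. Origin: centre of its underside. The pocket at its +y end holds a fixed sample union (centre y = +64). The empty bay is 118 (x) by 127 (y) mm inside, centre x = 0, y = -32.5 mm, and takes two unions side by side along y (42 mm tall, standing).
- rail: clip rail fixed to the bench: base 70 (x) by 170 (y) by 8 mm, two spring clips 14 mm wide at y = -46 and +46, open upward. Origin: centre of its underside. Sprung jaws give way along x; lead-in 35 mm wide at the top, 68 mm up. The shaft, along y, meets the lips with its axis 50 mm up, passes at 5 to 20 N pressed straight down, and snaps onto the seats: home, its axis is at x = 0, y = 0, z = 40 mm.
Mind the look-alikes: they are no part of the job. What is shaped like the union2 but blue or yellow is not meant.

How it is judged:
At the end, for the whole second after the job is handed in: Bearings flat and unions upright (within 0.2 rad), each on the floor (within 5 mm) of the empty bay of its kind's tray; shaft home in both clips: within 3 mm in height, 5 mm across, 15 mm along the rail, parallel within 0.08 rad; all released and at rest (x of bearing1 in the frame of bearing_tray between -0.047 and 0.047 m and y of bearing1 in the frame of bearing_tray between -0.0845 and 0.0195 m and z of bearing1 in the frame of bearing_tray between -0.001 and 0.009 m and angle between the z axis of each of bearing1, bearing2 and the z axis of bearing_tray, either way round below 0.2 rad and x of bearing2 in the frame of bearing_tray between -0.047 and 0.047 m and y of bearing2 in the frame of bearing_tray between -0.0845 and 0.0195 m and z of bearing2 in the frame of bearing_tray between -0.001 and 0.009 m and x of union1 in the frame of union_tray between -0.047 and 0.047 m and y of union1 in the frame of union_tray between -0.0845 and 0.0195 m and z of union1 in the frame of union_tray between -0.001 and 0.009 m and angle between the z axis of each of union1, union2 and the z axis of union_tray, either way round below 0.2 rad and x of union2 in the frame of union_tray between -0.047 and 0.047 m and y of union2 in the frame of union_tray between -0.0845 and 0.0195 m and z of union2 in the frame of union_tray between -0.001 and 0.009 m and x of shaft in the frame of rail between -0.005 and 0.005 m and y of shaft in the frame of rail between -0.015 and 0.015 m and z of shaft in the frame of rail between 0.037 and 0.043 m and angle between the y axis of shaft and the y axis of rail, either way round below 0.08 rad and linear speed of each of bearing1, bearing2, union1, union2, shaft below 0.01 m/s and angular speed of each of bearing1, bearing2, union1, union2, shaft below 0.2 rad/s); the robot touches nothing.
It also fails if it takes over 122 s, if anything falls off the work surface, if the arm or the gripper's body presses on something with over 40 N, if the wrist force passes 120 N, or if a joint passes its speed limit or range.

### The arm

A 7-joint arm with a two-finger parallel gripper is mounted at the origin on the work surface. World frame = base frame: x ahead of the robot, y to its left, z up, the work surface at z = 0. Lengths are in m, angles in rad, forces in N, time in s.
With the tool pointing down it reaches from about 0.4 to 0.85 m from the base axis. Payload 10.4 kg.
Tool frame: the origin (TCP) lies at the very end of the fingers, on their centre line; the grasp point (between the pads) lies 19 mm behind it (manip.grip_depth is the distance from the TCP to the grasp point, in m); z points along the fingers, y is the direction in which the jaws open and shut (so a half turn about z gives the same grasp; the last joint's range is limited). The gripper opens to 85 mm and grips with 20 to 120 N. Pads are 22 mm wide; open, the fingers measure 114 mm over their backs; the gripper's body (76 mm by 85 mm) begins 54 mm behind the grasp point. The pads swing forward as they close: fully open they stand 13 mm farther back than shut.
Start: joints at [1.086, 0.332, -0.065, 1.46, 0.022, 1.35, -0.088], TCP at [0.278, -0.56, 0.231] pointing down, gripper open.
Joint ranges: [-2.6, 2.6], [-0.5, 2.12], [-1.47, 1.34], [0.16, 2.42], [-1.27, 4.41], [0.06, 2.06], [-2.6, 2.6]. Speed limits (rad/s): [2.22, 2.22, 2.79, 2.79, 3.14, 3.14, 3.14].

### API

Orientations are given as a unit quaternion [x, y, z, w].
In Python, from workcell import manip gives the robot as it stands.
- The arm moves only by the tool step_arm, never from a script. Its argument "motion" is a list of rows, each a list of 6 numbers: the shift along the tool's x, y, z in mm, then the turn, a rotation vector about the tool's x, y, z in degrees. A call has 1 to 20 rows; each row shifts and turns the pose as measured when the row begins, along the tool's axes as they then stand; what a row does not reach is not made up. A row lasts 1/8 s, in which the tool goes at most 62.5 mm and 10.7 degrees, less where a joint would pass 70% of its speed; a pose out of reach is approached as far as the arm can. A call with a gripper value outside its range is refused whole. "jaw" is the finger opening in mm, from 0 to 85.4, set as the call begins (left out, the last holds). The fingers move at their own pace and stop on an object; "force" is the grip in N (left out, the last holds). Time passes only in rows, so rows that do not move let the fingers close. It gives the time, the measured TCP pose, the force and the opening at its end, in the units of the state.
- manip.get_obs(): the state, without advancing time (a new reading comes with each control period).
- manip.camera(name): name is "side" or "top" or "wrist"; returns the picture (384x512x3 uint8, blue, green, red); there is no depth.
- manip.camera_info(name): a dict with "camera_matrix" (3x3 intrinsics, pixels), "k1" (the pictures are not rectified: a ray, as slopes to the right and down, at radius r is drawn at 1 + k1 r^2 times it, then the intrinsics apply), "R" (3x3) and "t" (3): a world point X has camera coordinates R X + t. Camera axes: x right, y down, z forward; pixel columns grow to the right and rows downward; lengths in m; the calibration is good to about 2 mm. A picture is of the moment at which its call begins: read the wrist's pose just before it. camera_info takes no time and is no camera call; for the wrist camera it gives the pose at the moment of the call.
- manip.hand_in(): hands the job in, once; it reports no verdict.
The state is a dict: "clock": time; "joint_pos": joint angles; "joint_velocities": joint speeds; "tau": joint torques, N m; "position": TCP position; "ee_rot": TCP orientation; "ft_force": force on the tool from outside, world axes, zero at the start; "torque": the same for the moment, N m; "grip_width": opening from 0.0 (shut) to 1.0 (fully open).
Only numpy, scipy, OpenCV 4.12 (cv2) and the standard library are available. Lean on these libraries where they do the work, as an engineer would, in place of code of your own. Each camera call takes 0.05 s, during which the arm holds its last target.

## Working session

There is one attempt and no reset: what is moved stays moved. The work goes in short steps, Python scripts to look and compute and a tool call to move; the robot and the scene stay as the last step left them, time stands still between calls to the robot, and variables do not carry over. Pictures are saved under pics/ and viewed, and the job is handed in when it is done.

Besides the shell and the picture viewer there is one more tool, called after ">>>" by a JSON object that holds its "method" and its "body", one argument or row to a line. step_arm: Moves the arm, as the interface text tells. Its arguments: {"type":"object","properties":{"motion":{"type":"array"},"jaw":{"type":"number"},"force":{"type":"number"}},"required":["motion"]}

```bash
mkdir -p pics; ls
python3 - <<'E'
from workcell import manip
import cv2
o=manip.get_obs(); print(o)
for n in ("top","side","wrist"):
    i=manip.camera_info(n); print(n,i)
    cv2.imwrite(f"pics/{n}0.png",manip.camera(n))
E
```

```text
pics
{'clock': 0.0, 'joint_pos': array([ 1.08640872,  0.33286103, -0.06468593,  1.46098128,  0.0215943 ,
        1.34993117, -0.08852533]), 'joint_velocities': array([ 0.00170818,  0.00045621, -0.00069805,  0.00103669,  0.00175112,
       -0.00023812,  0.00029665]), 'tau': array([-4.67068567e-04, -6.25450301e+01,  4.89622657e-02, -3.91596901e+01,
        1.61656685e-02,  9.96328716e-03,  6.42337000e-05]), 'position': array([ 0.27827556, -0.55918031,  0.23050361]), 'ee_rot': array([ 9.73464036e-01,  2.28838848e-01, -2.04451300e-04, -7.14107610e-04]), 'ft_force': array([ 0.28359285,  0.3677517 , -0.05246943]), 'torque': array([ 0.01601603,  0.02615496, -0.01160057]), 'grip_width': 0.9980834416795752}
top {'camera_matrix': array([[364.06415828,   0.        , 258.57813021],
       [  0.        , 364.06415828, 190.80380421],
       [  0.        ,   0.        ,   1.        ]]), 'k1': -0.06143663072251073, 'R': array([[ 0.02315626, -0.99973121, -0.00114084],
       [-0.99380594, -0.02289493, -0.1087455 ],
       [ 0.10869015,  0.00365191, -0.99406897]]), 't': array([0.00735981, 0.52601189, 
[... 166 characters left out ...]
       ,   1.        ]]), 'k1': -0.16236558855332528, 'R': array([[-0.96482859, -0.26175594,  0.02428219],
       [-0.1614823 ,  0.51725499, -0.84045865],
       [ 0.20743495, -0.81481968, -0.54133135]]), 't': array([0.49030495, 0.10768514, 0.9474047 ])}
wrist {'camera_matrix': array([[282.52836263,   0.        , 258.42159652],
       [  0.        , 282.52836263, 194.85315997],
       [  0.        ,   0.        ,   1.        ]]), 'k1': -0.0290924461029449, 'R': array([[ 4.46299124e-01, -8.94883735e-01, -4.40036524e-04],
       [-8.54966085e-01, -4.26536394e-01,  2.95126579e-01],
       [-2.64291667e-01, -1.31338517e-01, -9.55458062e-01]]), 't': array([-0.62462977, -0.03887501,  0.37881078])}
```

View pics/top0.png

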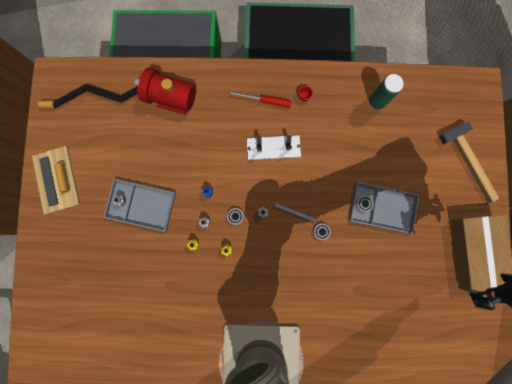

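View pics/side0.png

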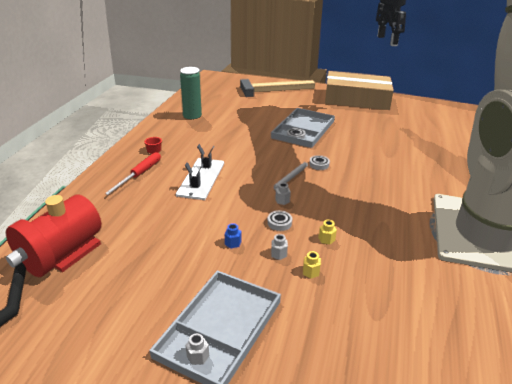

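View pics/wrist0.png

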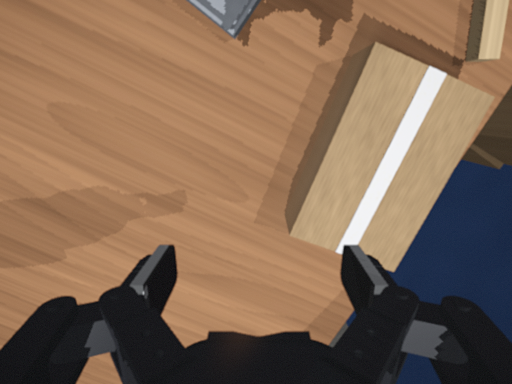

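```bash
cat > h.py <<'E'
import numpy as np, cv2
from workcell import manip
from scipy.spatial.transform import Rotation as Ro
def ray(info,uv):
    K=np.array(info["camera_matrix"]);uv=np.atleast_2d(np.asarray(uv,float))
    d=np.array([info["k1"],0,0,0,0.])
    n=cv2.undistortPoints(uv[:,None],K,d,None,None)[:,0] if False else None
    s=(uv-[K[0,2],K[1,2]])/[K[0,0],K[1,1]]
    x=s.copy()
    for _ in range(30): x=s/(1+info["k1"]*(x**2).sum(1,keepdims=True))
    return np.c_[x,np.ones(len(x))]
def p2w(info,uv,z):
    r=ray(info,uv);R=np.array(info["R"]);t=np.array(info["t"])
    c=-R.T@t; d=r@R
    return c+d*((z-c[2])/d[:,2])[:,None]
def w2p(info,X):
    X=np.atleast_2d(X);R=np.array(info["R"]);t=np.array(info["t"]);K=np.array(info["camera_matrix"])
    c=X@R.T+t; x=c[:,:2]/c[:,2:]
    x=x*(1+info["k1"]*(x**2).sum(1,keepdims=True))
    return x*[K[0,0],K[1,1]]+[K[0,2],K[1,2]]
def tool(target,obs=None):
    """shift in tool axes, mm, from the present TCP to target"""
    o=obs or manip.get_obs()
    return Ro.from_quat(o["ee_rot"]).inv().apply(np.array(target)-o["position"])*1000
def yaw(obs=None):
    "world azimuth (deg) of tool x, and of tool y, tilt"
    o=obs or manip.get_obs(); M=Ro.from_quat(o["ee_rot"]).as_matrix()
    return np.degrees(np.arctan2(M[1,0],M[0,0])),np.degrees(np.arctan2(M[1,1],M[0,1])),np.degrees(np.arccos(-M[2,2]))
E
python3 - <<'E'
import cv2
im=cv2.imread("pics/top0.png")
a=im[175:262,95:270]; cv2.imwrite("pics/c1.png",cv2.resize(a,None,fx=4.5,fy=4.5,interpolation=cv2.INTER_CUBIC))
a=im[125:250,245:425]; cv2.imwrite("pics/c2.png",cv2.resize(a,None,fx=4.4,fy=4.4,interpolation=cv2.INTER_CUBIC))
E
```

```text
(no output)
```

View pics/c1.png

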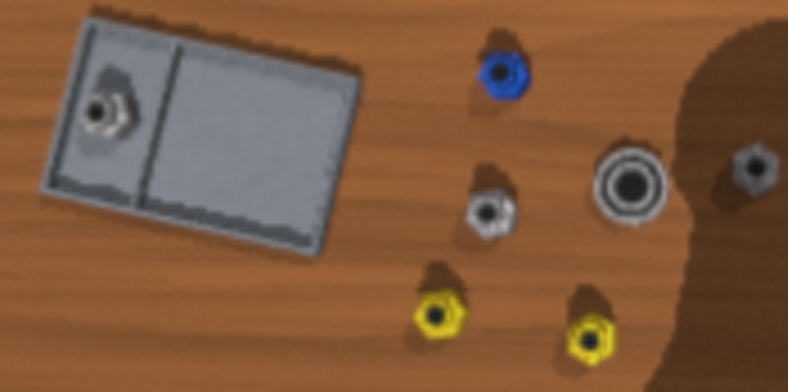

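View pics/c2.png

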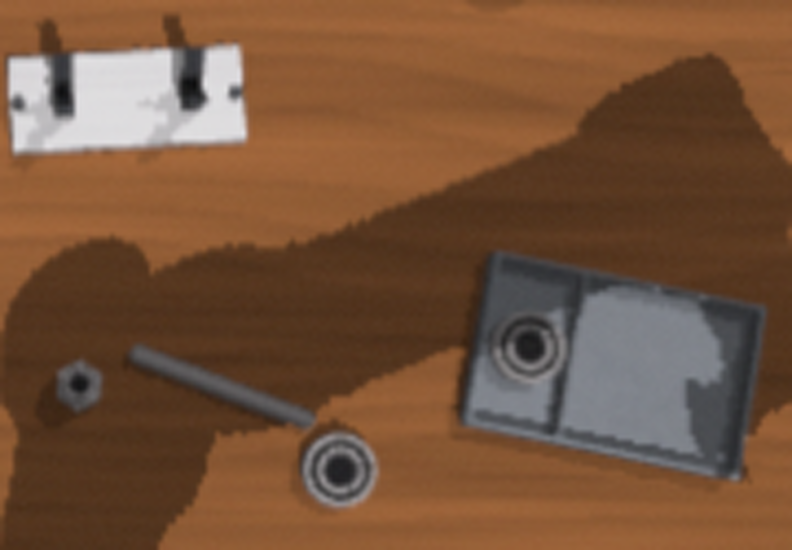

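Run:
```python
from h import *
i=manip.camera_info("top")
def c1(l): return (np.array(l)+.5)/4.5-.5+[95,175]
def c2(l): return (np.array(l)+.5)/4.4-.5+[245,125]
np.set_printoptions(precision=4,suppress=True)
print("brgA",p2w(i,c1([[631,187]]),.015)); print("brgB",p2w(i,c2([[339,470]]),.015))
print("un1",p2w(i,c1([[487,213]]),.042)); print("un2",p2w(i,c1([[757,168]]),.042),p2w(i,c2([[79,384]]),.042))
s=p2w(i,c2([[135,352],[310,420]]),.007);print("shaft",s,s.mean(0),np.linalg.norm(s[0]-s[1]),np.degrees(np.arctan2(*(s[0]-s[1])[[1,0]])))
for n,c in (("ut",c1([[88,18],[360,75],[318,253],[44,188]])),("bt",c2([[490,252],[766,308],[738,477],[462,425]])),("rail",c2([[8,57],[240,45],[246,142],[14,154]]))):
    z=.02 if n!="rail" else .008
    p=p2w(i,c,z); d=(p[0]+p[3]-p[1]-p[2])/2
    print(n,p.mean(0),np.linalg.norm(d),np.degrees(np.arctan2(d[1],d[0])), np.linalg.norm(p[0]-p[3]))
print(yaw())
```

```text
brgA [[0.4461 0.0916 0.015 ]]
brgB [[ 0.4048 -0.1792  0.015 ]]
un1 [[0.4252 0.1866 0.042 ]]
un2 [[0.4599 0.005  0.042 ]] [[0.46   0.0058 0.042 ]]
shaft [[ 0.4856 -0.034   0.007 ]
 [ 0.4399 -0.1596  0.007 ]] [ 0.4627 -0.0968  0.007 ] 0.13368349502088173 69.99914253697806
ut [0.476  0.3917 0.02  ] 0.19873068183842302 79.050520332595 0.12236009901676281
bt [ 0.4829 -0.3749  0.02  ] 0.20165482555448885 80.20703695894859 0.12536717495485072
rail [ 0.6695 -0.0249  0.008 ] 0.1690754482356722 94.3692168186804 0.07211216022799671
(np.float64(26.462221842955447), np.float64(-63.537779315567676), np.float64(0.061261540951416435))
```

Run:
```python
from h import *
np.set_printoptions(precision=4,suppress=True)
o=manip.get_obs(); i=manip.camera_info("wrist")
M=Ro.from_quat(o["ee_rot"]).as_matrix(); c=-i["R"].T@i["t"]
print("cam in tool",M.T@(c-o["position"])*1000); print("cam axes in tool (rows x,y,z)\n",i["R"]@M)
print(p2w(i,[[256,192]],0), o["position"])
print(tool([.36,-.18,.231]))
```

```text
cam in tool [  75.1423   -0.1086 -142.5353]
cam axes in tool (rows x,y,z)
 [[ 0.0008  1.     -0.0008]
 [-0.9555  0.0005 -0.2951]
 [-0.2951  0.001   0.9555]]
[[ 0.2447 -0.5724  0.    ]] [ 0.2784 -0.5593  0.2307]
[ 242.0797 -303.1608    0.0341]
```

>>> {"method": "step_arm", "body": {
  "motion": [
    [40,-40,6,0,0,0],
    [40,-40,6,0,0,0],
    [40,-40,6,0,0,0],
    [40,-40,6,0,0,0],
    [40,-40,6,0,0,0],
    [40,-40,6,0,0,0],
    [40,-40,6,0,0,0],
    [36,-34,6,0,0,0],
    [0,0,0,0,0,0]
  ],
  "jaw": 80,
  "force": 60
}}

```text
clock: 1.27
position: [0.4239, -0.124, 0.1794]
ee_rot: [0.974, 0.229, -0.001, -0.0]
ft_force: [-0.2, -0.7, 0.7]
grip_width: 0.935
```

```bash
cat > w.py <<'E'
from h import *
import sys,pickle
def snap(name):
    i=manip.camera_info("wrist");o=manip.get_obs();im=manip.camera("wrist")
    cv2.imwrite(f"pics/{name}.png",im);pickle.dump((i,o,im),open(f"pics/{name}.pkl","wb"));print(o["clock"],o["position"],yaw(o));return i,o,im
if __name__=="__main__": snap(sys.argv[1])
E
python3 w.py w1
```

```text
1.275 [ 0.42391308 -0.12395956  0.17940557] (np.float64(26.435477194536332), np.float64(-63.564622111488845), np.float64(0.11119487712436298))
```

View pics/w1.png

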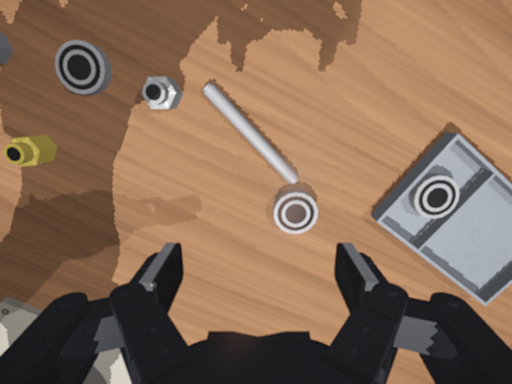

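Run:
```python
import cv2
im=cv2.imread("pics/w1.png")
a=im[70:240,130:330]; cv2.imwrite("pics/w1c.png",cv2.resize(a,None,fx=3.5,fy=3.5,interpolation=cv2.INTER_CUBIC))
```

```text
(no output)
```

View pics/w1c.png

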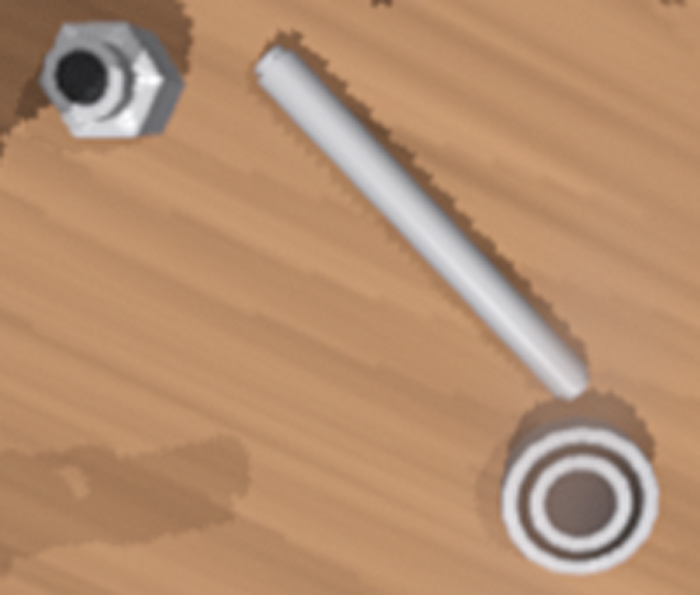

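Run:
```python
from h import *
import pickle
np.set_printoptions(precision=4,suppress=True)
i,o,im=pickle.load(open("pics/w1.pkl","rb"))
c=lambda l:(np.array(l)+.5)/3.5-.5+[130,70]
print(p2w(i,c([[580.5,500]]),.015),"un2",p2w(i,c([[81,78]]),.042),p2w(i,c([[80,137],[147,137]]),.028))
s=p2w(i,c([[271,58],[579,388]]),.008);print(s,s.mean(0),np.linalg.norm(s[0]-s[1]),np.degrees(np.arctan2(*(s[0]-s[1])[[1,0]])))
print("A",p2w(i,[[81.5,66.5]],.015),"sample",p2w(i,[[437,195.5]],.019))
print(tool([.4058,-.1765,.002]))
```

```text
[[ 0.4061 -0.1809  0.015 ]] un2 [[0.4599 0.0047 0.042 ]] [[ 0.4432  0.0041  0.028 ]
 [ 0.4517 -0.0132  0.028 ]]
[[ 0.4866 -0.0329  0.008 ]
 [ 0.4383 -0.1637  0.008 ]] [ 0.4624 -0.0983  0.008 ] 0.1394613446753132 69.75735940322647
A [[0.448  0.0882 0.015 ]] sample [[ 0.4971 -0.3143  0.019 ]]
[-37.7695  37.587  177.5576]
```

>>> {"method": "step_arm", "body": {
  "motion": [
    [-20,22,30,0,0,0],
    [-21,21,30,0,0,0],
    [0,0,40,0,0,0],
    [0,0,40,0,0,0],
    [0,0,0,0,0,0]
  ]
}}

```text
clock: 1.95
position: [0.4028, -0.1919, 0.0369]
ee_rot: [0.975, 0.223, -0.001, 0.002]
ft_force: [-0.3, -0.2, 0.3]
grip_width: 0.936
```

Run:
```python
from h import *
np.set_printoptions(precision=4,suppress=True)
print(tool([.4061,-.1809,.001]),yaw())
```

```text
[ 7.8109 -8.5416 35.8644] (np.float64(25.77573338884775), np.float64(-64.22388410820089), np.float64(0.20936573820247104))
```

>>> {"method": "step_arm", "body": {
  "motion": [
    [4,-4,8,0,0,0],
    [3,-3,8,0,0,0],
    [0,0,7,0,0,0],
    [0,0,5,0,0,0],
    [0,0,0,0,0,0],
    [0,0,0,0,0,0]
  ]
}}

```text
clock: 2.7
position: [0.4089, -0.184, 0.0113]
ee_rot: [0.975, 0.223, 0.001, 0.004]
ft_force: [0.3, 0.4, 0.4]
grip_width: 0.932
```

Run:
```python
from h import *
np.set_printoptions(precision=4,suppress=True)
print(tool([.4061,-.1809,.001]),yaw())
```

```text
[-1.1434 -4.0695 10.2425] (np.float64(25.72195345898356), np.float64(-64.27838469546685), np.float64(0.4495365929913933))
```

>>> {"method": "step_arm", "body": {
  "motion": [
    [-1,-4,4,0,0,0],
    [0,0,4,0,0,0],
    [0,0,2,0,0,0],
    [0,0,0,0,0,0],
    [0,0,0,0,0,0]
  ],
  "jaw": 66
}}

```text
clock: 3.32
position: [0.4061, -0.1808, 0.0007]
ee_rot: [0.975, 0.223, 0.001, 0.004]
ft_force: [-0.9, -0.7, 0.8]
grip_width: 0.773
```

>>> {"method": "step_arm", "body": {
  "motion": [
    [0,0,0,0,0,0],
    [0,0,0,0,0,0],
    [0,0,0,0,0,0],
    [0,0,0,0,0,0],
    [0,0,0,0,0,0],
    [0,0,0,0,0,0]
  ],
  "jaw": 45
}}

```text
clock: 4.08
position: [0.4063, -0.1809, 0.0014]
ee_rot: [0.975, 0.222, 0.001, 0.004]
ft_force: [-0.3, -0.2, 0.8]
grip_width: 0.582
```

>>> {"method": "step_arm", "body": {
  "motion": [
    [0,0,-10,0,0,0],
    [0,0,-25,0,0,0],
    [0,0,-30,0,0,-9],
    [0,0,-30,0,0,-9],
    [0,0,-10,0,0,-9],
    [0,0,0,0,0,-9],
    [0,0,0,0,0,-9],
    [0,0,0,0,0,-9],
    [0,0,0,0,0,0]
  ]
}}

```text
clock: 5.2
position: [0.406, -0.1798, 0.1147]
ee_rot: [0.758, 0.652, -0.0, 0.006]
ft_force: [0.5, 0.8, -1.7]
grip_width: 0.582
```

```bash
python3 w.py w2;  python3 - <<'E'
from h import *
np.set_printoptions(precision=4,suppress=True)
print(tool([.4737,-.435,.1]),yaw())
E
```

```text
5.2 [ 0.40603482 -0.17979904  0.11466094] (np.float64(81.40091335058241), np.float64(-8.595520344812073), np.float64(0.6416958038261987))
[-241.8622  105.4003   17.3379] (np.float64(81.27477624360424), np.float64(-8.721626229923837), np.float64(0.6448488614096597))
```

View pics/w2.png

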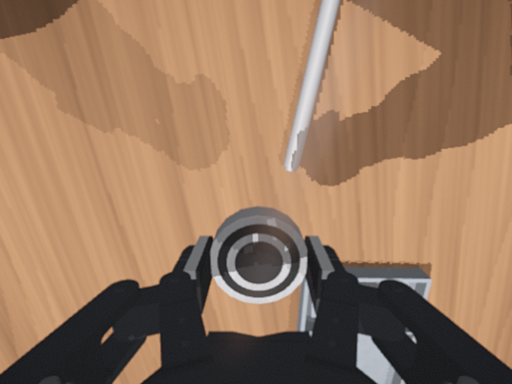

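>>> {"method": "step_arm", "body": {
  "motion": [
    [-48,20,0,0,0,0],
    [-48,20,0,0,0,0],
    [-48,20,0,0,0,0],
    [-48,20,0,0,0,0],
    [-30,14,0,0,0,0],
    [0,0,0,0,0,0],
    [0,0,0,0,0,0]
  ]
}}

```text
clock: 6.12
position: [0.4657, -0.4203, 0.1178]
ee_rot: [0.766, 0.642, -0.0, 0.006]
ft_force: [0.6, 0.9, -0.8]
grip_width: 0.574
```

```bash
python3 w.py w3;  python3 - <<'E'
from h import *
np.set_printoptions(precision=4,suppress=True)
print(tool([.4737,-.435,.1]),yaw())
E
```

```text
6.125 [ 0.46569127 -0.42026286  0.11782876] (np.float64(79.93241320005205), np.float64(-10.06367436147432), np.float64(0.6715159379093402))
[-12.8658  10.3887  18.1076] (np.float64(79.95224169381838), np.float64(-10.043637224195129), np.float64(0.687950864358509))
```

View pics/w3.png

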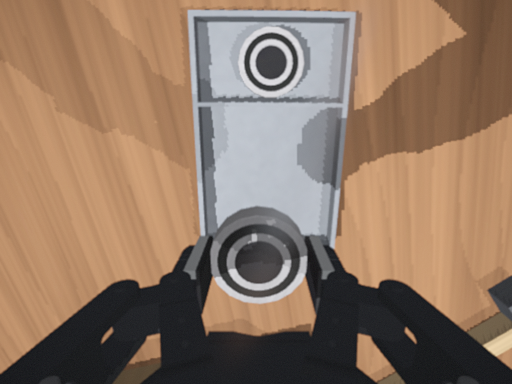

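Run:
```python
from h import *
import pickle
np.set_printoptions(precision=4,suppress=True)
i,o,im=pickle.load(open("pics/w3.pkl","rb"))
p=p2w(i,[[188,12],[356,12]],.02); print(p,np.linalg.norm(p[0]-p[1])); ux=(p[1]-p[0])/np.linalg.norm(p[1]-p[0]); uy=np.array([-ux[1],ux[0],0])
print("az",np.degrees(np.arctan2(uy[1],uy[0])))
c=p.mean(0)-.1*uy; print("centre",c)
s=p2w(i,[[271,62]],.019)[0]; print("sample",s, s-.064*uy)
for y in (-.062,-.003): print(y,c+y*uy)
```

```text
[[ 0.4397 -0.27    0.02  ]
 [ 0.5637 -0.2914  0.02  ]] 0.12579236478242461
az 80.22393836744955
centre [ 0.4847 -0.3792  0.02  ]
sample [ 0.4952 -0.3149  0.019 ] [ 0.4843 -0.3779  0.019 ]
-0.062 [ 0.4742 -0.4403  0.02  ]
-0.003 [ 0.4842 -0.3822  0.02  ]
```

>>> {"method": "step_arm", "body": {
  "motion": [
    [-9,6,10,0,0,0],
    [-8,5,25,0,0,0],
    [0,0,25,0,0,0],
    [0,0,15,0,0,0],
    [0,0,0,0,0,0],
    [0,0,0,0,0,0]
  ]
}}

```text
clock: 6.92
position: [0.4758, -0.4393, 0.041]
ee_rot: [0.766, 0.643, -0.0, 0.007]
ft_force: [-0.5, -0.4, -1.6]
grip_width: 0.577
```

Run:
```python
from h import *
np.set_printoptions(precision=4,suppress=True)
print(tool([.474,-.4396,.0065]),yaw())
```

```text
[-0.3404 -2.0162 34.462 ] (np.float64(80.00041604021915), np.float64(-9.994435499823057), np.float64(0.7704181100535743))
```

>>> {"method": "step_arm", "body": {
  "motion": [
    [0,-1,12,0,0,0],
    [0,0,10,0,0,0],
    [0,0,6,0,0,0],
    [0,0,3,0,0,0],
    [0,0,2,0,0,0],
    [0,0,0,0,0,0]
  ]
}}

```text
clock: 7.68
position: [0.4757, -0.4401, 0.0073]
ee_rot: [0.766, 0.643, -0.0, 0.008]
ft_force: [0.5, -0.3, -1.0]
grip_width: 0.577
```

>>> {"method": "step_arm", "body": {
  "motion": [
    [0,0,2,0,0,0],
    [0,0,1,0,0,0],
    [0,0,0,0,0,0]
  ]
}}

```text
clock: 8.05
position: [0.4762, -0.4405, 0.0058]
ee_rot: [0.766, 0.643, -0.0, 0.009]
ft_force: [-1.1, 0.0, -1.4]
grip_width: 0.581
```

>>> {"method": "step_arm", "body": {
  "motion": [
    [0,0,0,0,0,0],
    [0,0,0,0,0,0],
    [0,0,0,0,0,0],
    [0,0,-6,0,0,0],
    [0,0,-20,0,0,0],
    [0,0,-40,0,0,0],
    [0,0,-40,0,0,0],
    [0,0,-10,0,0,0],
    [0,0,0,0,0,0]
  ],
  "jaw": 70
}}

```text
clock: 9.18
position: [0.4757, -0.4393, 0.1312]
ee_rot: [0.766, 0.643, 0.0, 0.011]
ft_force: [-0.1, 0.7, 0.3]
grip_width: 0.821
```

```bash
python3 w.py w4;  python3 - <<'E'
from h import *
np.set_printoptions(precision=4,suppress=True)
print(tool([.4624,-.0983,.12]),yaw())
E
```

```text
9.175 [ 0.47573529 -0.439297    0.13117625] (np.float64(80.00188040431433), np.float64(-9.985273168071933), np.float64(1.2297806169886942))
[333.5603 -72.3256   5.1436] (np.float64(80.0024844604754), np.float64(-9.985246452884745), np.float64(1.2014398501363297))
```

View pics/w4.png

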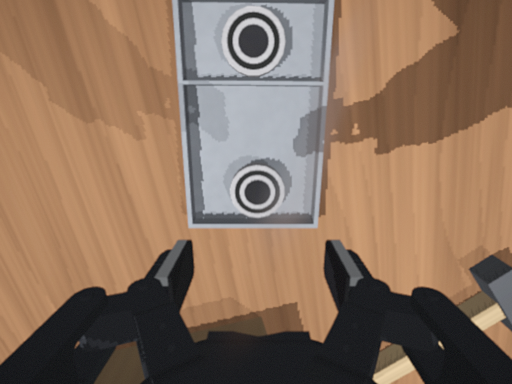

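```bash
cat >> h.py <<'E'
def plan(target,xaz,obs=None):
    """remaining shift (mm, tool axes) and turn (deg, tool axes) to TCP target, tool straight down with tool x at azimuth xaz"""
    o=obs or manip.get_obs(); a=np.radians(xaz)
    T=np.c_[[np.cos(a),np.sin(a),0],[np.sin(a),-np.cos(a),0],[0,0,-1]]
    r=(Ro.from_quat(o["ee_rot"]).inv()*Ro.from_matrix(T)).as_rotvec(degrees=True)
    print("t=%.2f"%o["clock"],"shift",tool(target,o).round(1),"turn",r.round(2),"| pos",o["position"].round(4),"F",o["ft_force"].round(1),"w",round(o["grip_width"]*85.4,1))
E
python3 - <<'E'
from h import *
plan([.4624,-.0983,.12],69.75)
E
```

```text
t=9.22 shift [333.6 -72.3   5.1] turn [ 1.01  0.66 10.26] | pos [ 0.4756 -0.4392  0.1307] F [ 0.  -0.7  0.5] w 69.7
```

>>> {"method": "step_arm", "body": {
  "motion": [
    [55,-12,0,0,0,0],
    [55,-12,0,0,0,0],
    [55,-12,0,0,0,0],
    [55,-12,0,0,0,0],
    [50,-11,0,0,0,0],
    [25,-6,0,0,0,0],
    [0,0,0,0.5,0.3,5],
    [0,0,0,0.5,0.3,5],
    [0,0,0,0,0,0],
    [0,0,0,0,0,0]
  ],
  "jaw": 50
}}

```text
clock: 10.48
position: [0.4557, -0.1256, 0.1155]
ee_rot: [0.819, 0.573, -0.005, -0.007]
ft_force: [1.0, -0.3, 0.5]
grip_width: 0.584
```

```bash
python3 w.py w5;  python3 - <<'E'
from h import *
plan([.4624,-.0983,.002],69.75)
E
```

```text
10.475 [ 0.4557464  -0.12555787  0.11549769] (np.float64(69.96929145244796), np.float64(-20.030719872065394), np.float64(0.9441237043783077))
t=10.53 shift [ 27.9  -1.2 113.6] turn [-0.95  0.    0.2 ] | pos [ 0.4557 -0.1256  0.1155] F [-0.1  0.2 -0.3] w 49.9
```

View pics/w5.png

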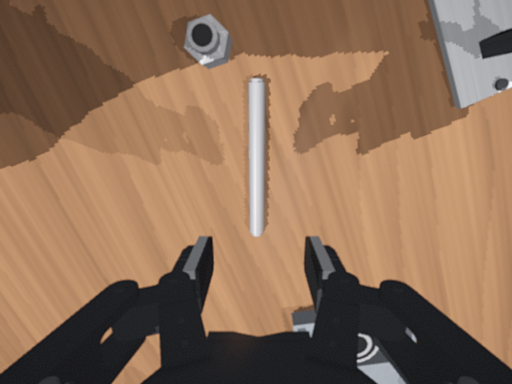

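Run:
```python
from h import *
import pickle
np.set_printoptions(precision=4,suppress=True)
i,o,im=pickle.load(open("pics/w5.pkl","rb"))
s=p2w(i,[[257,77],[258,236]],.008);print(s,s.mean(0),np.linalg.norm(s[0]-s[1]),np.degrees(np.arctan2(*(s[0]-s[1])[[1,0]])))
print("un2",p2w(i,[[203,35]],.042))
plan([*s.mean(0)[:2],.002],np.degrees(np.arctan2(*(s[0]-s[1])[[1,0]])))
```

```text
[[ 0.4871 -0.0309  0.008 ]
 [ 0.4387 -0.1661  0.008 ]] [ 0.4629 -0.0985  0.008 ] 0.14351070036346184 70.3190881526527
un2 [[0.461  0.0041 0.042 ]]
t=10.53 shift [ 27.9  -0.7 113.6] turn [-0.95 -0.   -0.37] | pos [ 0.4557 -0.1256  0.1155] F [-0.1  0.2 -0.3] w 49.9
```

>>> {"method": "step_arm", "body": {
  "motion": [
    [14,0,20,-0.5,0,0],
    [13,-1,25,-0.4,0,0],
    [0,0,25,0,0,0],
    [0,0,15,0,0,0],
    [0,0,0,0,0,0],
    [0,0,0,0,0,0]
  ]
}}

```text
clock: 11.28
position: [0.4645, -0.1001, 0.0289]
ee_rot: [0.818, 0.575, 0.001, 0.001]
ft_force: [0.5, -0.5, -0.6]
grip_width: 0.586
```

```bash
python3 - <<'E'
from h import *
plan([.4628,-.0985,.0025],70)
E
```

```text
t=11.28 shift [ 1.  -2.2 26.4] turn [ 0.11 -0.    0.15] | pos [ 0.4645 -0.1001  0.0289] F [ 0.5 -0.5 -0.6] w 50.0
```

>>> {"method": "step_arm", "body": {
  "motion": [
    [0,-2,8,0,0,0],
    [0,0,8,0,0,0],
    [0,0,6,0,0,0],
    [0,0,3,0,0,0],
    [0,0,1,0,0,0],
    [0,0,0,0,0,0]
  ]
}}

```text
clock: 12.02
position: [0.4635, -0.1, 0.0024]
ee_rot: [0.818, 0.575, 0.001, 0.002]
ft_force: [-0.3, -0.9, 0.3]
grip_width: 0.587
```

>>> {"method": "step_arm", "body": {
  "motion": [
    [0,0,0,0,0,0],
    [0,0,0,0,0,0],
    [0,0,0,0,0,0],
    [0,0,0,0,0,0],
    [0,0,0,0,0,0],
    [0,0,0,0,0,0],
    [0,0,0,0,0,0],
    [0,0,0,0,0,0]
  ],
  "jaw": 5,
  "force": 100
}}

```text
clock: 13.02
position: [0.4638, -0.1, 0.0031]
ee_rot: [0.818, 0.575, 0.001, 0.002]
ft_force: [-0.7, -0.5, 1.2]
grip_width: 0.116
```

>>> {"method": "step_arm", "body": {
  "motion": [
    [0,0,-10,0,0,0],
    [0,0,-30,0,0,0],
    [0,0,-40,0,0,0],
    [0,0,-40,0,0,0],
    [0,0,-10,0,0,0],
    [30,36,0,0,0,0],
    [30,36,0,0,0,0],
    [30,36,0,0,0,0],
    [20,24,0,0,0,0],
    [10,12,0,0,0,0],
    [0,0,0,0,0,-8],
    [0,0,0,0,0,-8],
    [0,0,0,0,0,-8],
    [0,0,0,0,0,0],
    [0,0,0,0,0,0]
  ]
}}

```text
clock: 14.9
position: [0.6392, -0.0339, 0.1299]
ee_rot: [0.678, 0.735, -0.003, -0.003]
ft_force: [0.2, -0.2, -1.7]
grip_width: 0.116
```

```bash
python3 w.py w6;  python3 - <<'E'
from h import *
plan([.6695,-.0249,.13],94.4)
cv2.imwrite("pics/side6.png",manip.camera("side"))
E
```

```text
14.9 [ 0.6391669  -0.0338525   0.12988884] (np.float64(94.54746576017149), np.float64(4.547812517071164), np.float64(0.5476169631741672))
t=14.95 shift [ 6.5 30.9 -0.4] turn [-0.54 -0.03  0.17] | pos [ 0.6392 -0.0338  0.1299] F [-0.3  0.3 -2.8] w 9.8
```

View pics/w6.png

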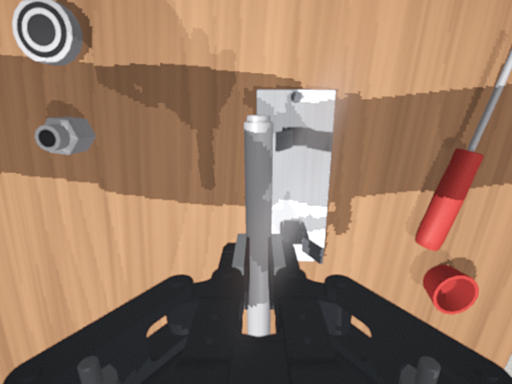

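View pics/side6.png

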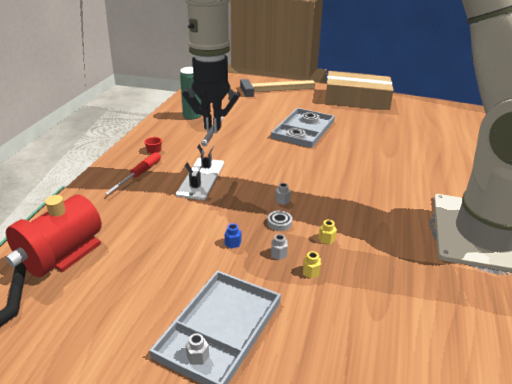

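Run:
```python
import cv2
im=cv2.imread("pics/w6.png")
a=im[75:345,225:355]; cv2.imwrite("pics/w6c.png",cv2.resize(a,None,fx=2.9,fy=2.9,interpolation=cv2.INTER_CUBIC)[:600] if 0 else cv2.resize(a,None,fx=2.2,fy=2.2,interpolation=cv2.INTER_CUBIC))
a=im[75:215,235:375]; cv2.imwrite("pics/w6d.png",cv2.resize(a,None,fx=4.2,fy=4.2,interpolation=cv2.INTER_CUBIC))
```

```text
(no output)
```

View pics/w6d.png

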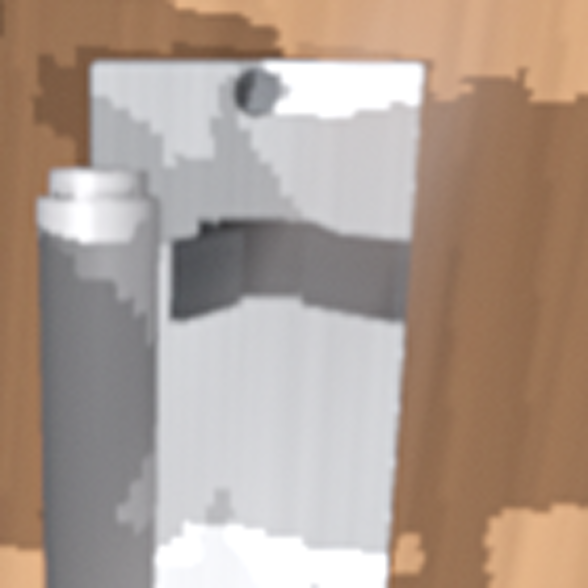

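View pics/w6c.png

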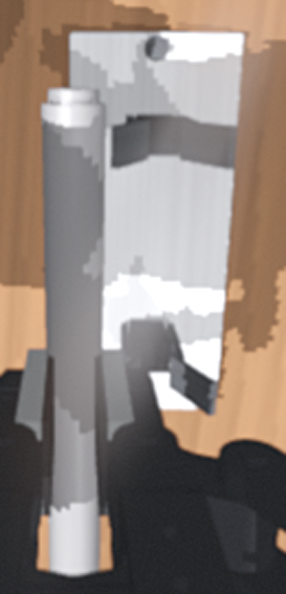

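Run:
```python
from h import *
import pickle
np.set_printoptions(precision=4,suppress=True)
i,o,im=pickle.load(open("pics/w6.pkl","rb"))
d=lambda l:(np.array(l)+.5)/4.2-.5+[235,75]
c=lambda l:(np.array(l)+.5)/2.2-.5+[225,75]
p=p2w(i,np.r_[d([[91,62],[426,60],[387,560]]),c([[215,411]])],.008);print(p)
L=np.linalg.norm
print(L(p[0]-p[1]),L(p[1]-p[3]))
uy=p[1]-p[3];uy/=L(uy);ux=np.array([uy[1],-uy[0],0]);print("az",np.degrees(np.arctan2(uy[1],uy[0])),"from x",np.degrees(np.arctan2((p[1]-p[0])[1],(p[1]-p[0])[0]))+90)
print("c from R",(p[1]+p[3])/2-.035*ux,"from top",(p[0]+p[1])/2-.085*uy)
print("screw",p2w(i,d([[258,92]]),.009))
s=p2w(i,np.r_[c([[72,100]]),c([[75,570]])],.1345);print("shaft in hand",s,L(s[0]-s[1]),(s.mean(0)-o["position"])*1000)
```

```text
[[ 0.6288  0.0565  0.008 ]
 [ 0.6988  0.0627  0.008 ]
 [ 0.7072 -0.0483  0.008 ]
 [ 0.7119 -0.1083  0.008 ]]
0.07027078012505282 0.17150802251849992
az 94.37589192427859 from x 95.04530017580458
c from R [ 0.6705 -0.0255  0.008 ] from top [ 0.6703 -0.0251  0.008 ]
screw [[0.6643 0.0533 0.009 ]]
shaft in hand [[ 0.6331  0.0355  0.1345]
 [ 0.6439 -0.0894  0.1345]] 0.12538097065283038 [-0.662   6.9124  4.6112]
```

```bash
python3 - <<'E'
from h import *
plan([.6704,-.0268,.085],94.4)
E
```

```text
t=15.00 shift [ 4.5 32.  44.8] turn [-0.53 -0.02  0.2 ] | pos [ 0.6393 -0.0338  0.1301] F [-0.1 -0.1 -2. ] w 9.7
```

>>> {"method": "step_arm", "body": {
  "motion": [
    [2,12,0,-0.3,0,0],
    [2,10,5,-0.2,0,0],
    [1,8,10,0,0,0.2],
    [0,0,14,0,0,0],
    [0,0,8,0,0,0],
    [0,0,0,0,0,0],
    [0,0,0,0,0,0]
  ]
}}

```text
clock: 15.88
position: [0.6705, -0.0257, 0.0891]
ee_rot: [0.68, 0.733, -0.0, -0.001]
ft_force: [-0.1, 0.1, -0.7]
grip_width: 0.118
```

```bash
python3 w.py w7
python3 - <<'E'
from h import *
plan([.6704,-.0268,.08],94.4)
E
```

```text
15.875 [ 0.6704763  -0.02569106  0.08909056] (np.float64(94.272758287979), np.float64(4.272806665778278), np.float64(0.08722514043572563))
t=15.93 shift [-1.  -0.1  9.1] turn [-0.08 -0.03 -0.13] | pos [ 0.6705 -0.0258  0.0891] F [ 0.5 -0.5 -1.2] w 9.5
```

View pics/w7.png

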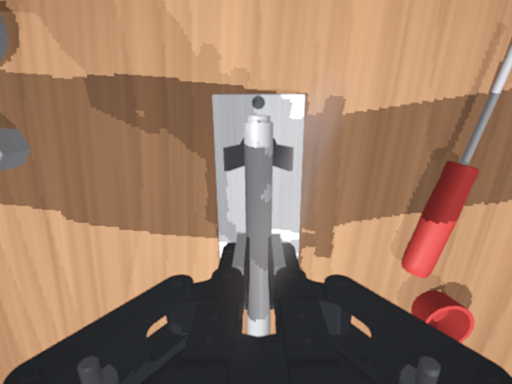

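>>> {"method": "step_arm", "body": {
  "motion": [
    [-1,0,10,0,0,0],
    [0,0,10,0,0,0],
    [0,0,8,0,0,0],
    [0,0,5,0,0,0],
    [0,0,3,0,0,0],
    [0,0,0,0,0,0]
  ],
  "force": 120
}}

```text
clock: 16.68
position: [0.6705, -0.0271, 0.0508]
ee_rot: [0.68, 0.733, -0.0, -0.0]
ft_force: [0.0, -0.2, -1.2]
grip_width: 0.101
```

```bash
python3 - <<'E'
from h import *
plan([.6704,-.0268,.036],94.4)
E
```

```text
t=16.68 shift [ 0.3 -0.1 14.8] turn [-0.06 -0.02 -0.15] | pos [ 0.6705 -0.0271  0.0508] F [ 0.  -0.2 -1.2] w 8.6
```

>>> {"method": "step_arm", "body": {
  "motion": [
    [0,0,4,0,0,0],
    [0,0,3,0,0,0],
    [0,0,3,0,0,0],
    [0,0,3,0,0,0],
    [0,0,2,0,0,0]
  ]
}}

```text
clock: 17.3
position: [0.6707, -0.027, 0.0366]
ee_rot: [0.68, 0.733, -0.0, 0.0]
ft_force: [-1.8, -1.3, -3.0]
grip_width: 0.104
```

>>> {"method": "step_arm", "body": {
  "motion": [
    [0,0,1,0,0,0],
    [0,0,1,0,0,0],
    [0,0,1,0,0,0]
  ]
}}

```text
clock: 17.68
position: [0.6707, -0.027, 0.0361]
ee_rot: [0.68, 0.733, -0.001, 0.0]
ft_force: [-7.3, 0.1, 10.7]
grip_width: 0.105
```

```bash
python3 w.py w8
python3 - <<'E'
from h import *
plan([.6704,-.0268,.036],94.4)
cv2.imwrite("pics/side8.png",cv2.resize(manip.camera("side")[120:220,150:270],None,fx=5,fy=5,interpolation=cv2.INTER_CUBIC))
E
```

```text
17.675 [ 0.67074188 -0.02700842  0.03612289] (np.float64(94.26257367419348), np.float64(4.262544052667785), np.float64(0.07591251183941918))
t=17.73 shift [ 0.2 -0.3  0.1] turn [-0.03  0.07 -0.14] | pos [ 0.6707 -0.027   0.0361] F [-6.2 -0.7 10. ] w 9.4
```

View pics/side8.png

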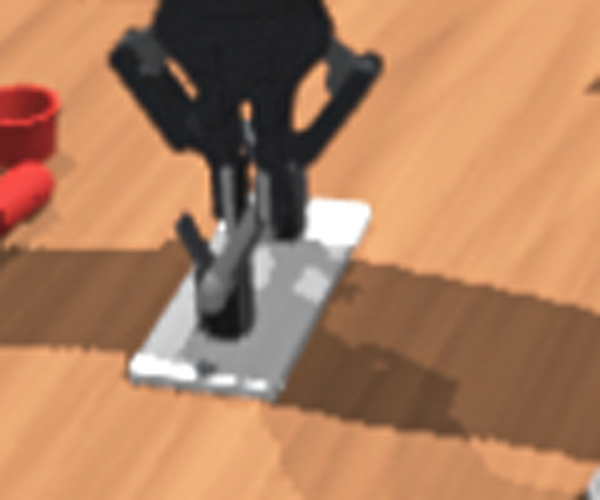

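View pics/w8.png

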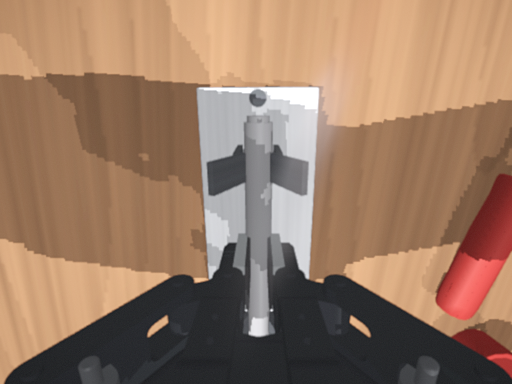

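>>> {"method": "step_arm", "body": {
  "motion": [
    [0,0,0,0,0,0],
    [0,0,0,0,0,0],
    [0,0,0,0,0,0],
    [0,0,0,0,0,0],
    [0,0,-10,0,0,0],
    [0,0,-30,0,0,0],
    [0,0,-40,0,0,0],
    [0,0,-30,0,0,0],
    [0,0,0,0,0,0]
  ],
  "jaw": 40,
  "force": 60
}}

```text
clock: 18.9
position: [0.6718, -0.0265, 0.1522]
ee_rot: [0.68, 0.733, 0.001, 0.001]
ft_force: [-0.6, 1.0, -0.5]
grip_width: 0.468
```

```bash
python3 w.py w9
python3 - <<'E'
from h import *
plan([.6704,-.0268,.036],94.4)
cv2.imwrite("pics/side9.png",cv2.resize(manip.camera("side")[120:220,150:270],None,fx=5,fy=5,interpolation=cv2.INTER_CUBIC))
cv2.imwrite("pics/w9c.png",cv2.resize(cv2.imread("pics/w9.png")[90:290,180:340],None,fx=3,fy=3,interpolation=cv2.INTER_CUBIC))
E
```

```text
18.9 [ 0.67182155 -0.02647863  0.15221166] (np.float64(94.26658387431897), np.float64(4.266690236815388), np.float64(0.18579163270702453))
t=18.95 shift [-1.000e-01 -9.000e-01  1.147e+02] turn [ 0.07  0.03 -0.13] | pos [ 0.6711 -0.0266  0.1507] F [-0.2 -0.6 -0.7] w 40.0
```

View pics/side9.png

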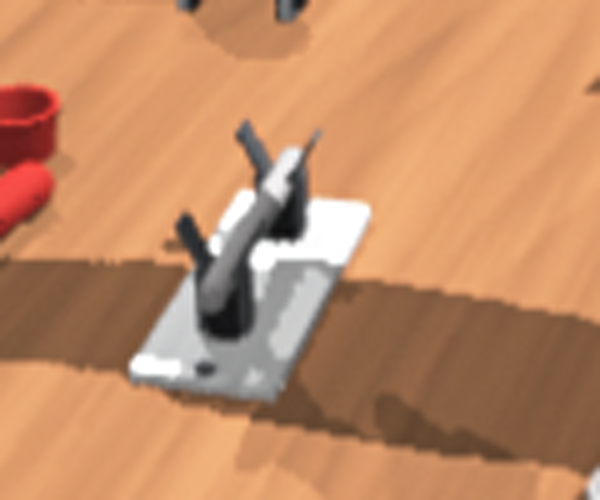

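View pics/w9c.png

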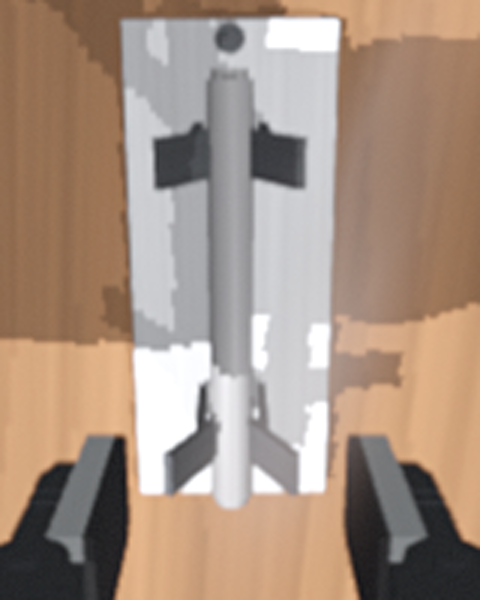

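```bash
python3 - <<'E'
from h import *
import pickle
a=np.radians(94.4);uy=np.array([np.cos(a),np.sin(a),0]);ux=np.array([uy[1],-uy[0],0]);c=np.array([.6704,-.0252,0])
def outline(i,off,s,im,z,col):
    # silhouette: two side lines as seen
    C=-np.array(i["R"]).T@i["t"]
    m=c+np.array([0,0,z]); 
    n=np.cross(uy,C-m);n/=np.linalg.norm(n)
    for k in(-1,1):
        p=w2p(i,[m+k*.007*n-.07*uy,m+k*.007*n+.07*uy])
        p=((p+.5-off)*s-.5).round().astype(int)
        cv2.line(im,tuple(map(int,p[0])),tuple(map(int,p[1])),col,1,cv2.LINE_AA)
i,o,_=pickle.load(open("pics/w9.pkl","rb"))
im=cv2.imread("pics/w9c.png"); outline(i,[180,90],3,im,.04,(0,0,255)); 
i2=manip.camera_info("side"); im2=cv2.imread("pics/side9.png")
outline(i2,[150,120],5,im2,.04,(0,0,255));outline(i2,[150,120],5,im2,.050,(0,255,0))
im=cv2.copyMakeBorder(im,0,0,0,0,0)
cv2.imwrite("pics/ov9.png",np.hstack([cv2.resize(im,(400,500)),cv2.resize(im2[50:400,100:400],None,fx=1.3,fy=1.43)[:500]]))
E
```

```text
(no output)
```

View pics/ov9.png

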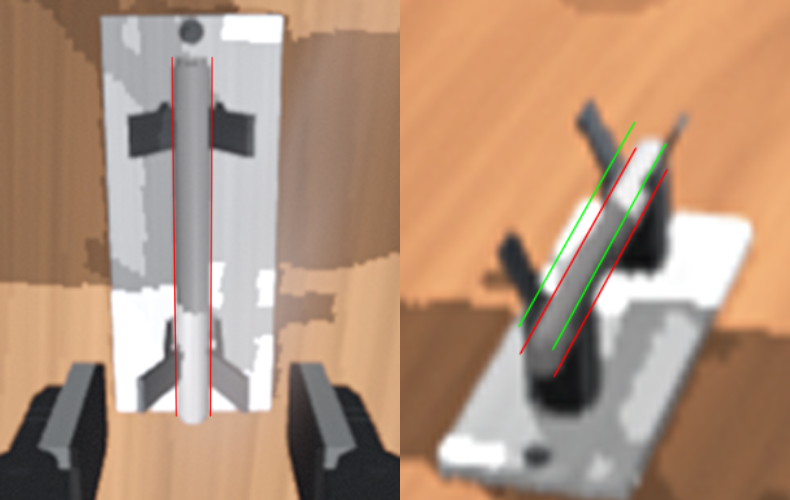

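```bash
python3 - <<'E'
from h import *
plan([.448,.07,.15],94.3)
E
```

```text
t=19.00 shift [ 113.  -214.6   -0.7] turn [-0.06  0.02 -0.03] | pos [ 0.6704 -0.0267  0.1491] F [-0.5  0.9 -0.8] w 40.2
```

>>> {"method": "step_arm", "body": {
  "motion": [
    [24,-46,0,0,0,0],
    [24,-46,0,0,0,0],
    [24,-46,0,0,0,0],
    [20,-40,0,0,0,0],
    [12,-22,0,0,0,0],
    [4,-8,0,0,0,0],
    [0,0,0,0,0,0],
    [0,0,0,0,0,0]
  ],
  "jaw": 72
}}

```text
clock: 20.0
position: [0.4458, 0.0661, 0.1421]
ee_rot: [0.681, 0.732, -0.004, -0.004]
ft_force: [-0.4, 0.3, 0.9]
grip_width: 0.846
```

```bash
python3 w.py w10
```

```text
20.0 [0.44582244 0.06606217 0.14213638] (np.float64(94.10429653686407), np.float64(4.104580416347291), np.float64(0.6735819089041479))
```

View pics/w10.png

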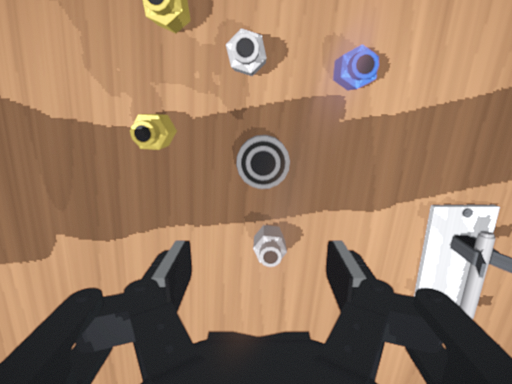

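```bash
python3 - <<'E'
from h import *
import pickle
np.set_printoptions(precision=4,suppress=True)
i,o,im=pickle.load(open("pics/w10.pkl","rb"))
A=p2w(i,[[263,161.5]],.015)[0];print(A,p2w(i,[[245,47],[270,257]],.042))
plan([A[0],A[1],.001],94.3)
cv2.imwrite("pics/w10c.png",np.hstack([cv2.resize(im[15:90,210:285],None,fx=5,fy=5,interpolation=cv2.INTER_CUBIC),cv2.resize(im[210:285,235:310],None,fx=5,fy=5,interpolation=cv2.INTER_CUBIC)]))
E
```

```text
[0.4468 0.0918 0.015 ] [[0.4254 0.1858 0.042 ]
 [0.4602 0.0044 0.042 ]]
t=20.05 shift [ 25.5   4.5 141.1] turn [-0.68 -0.03 -0.2 ] | pos [0.4458 0.066  0.1421] F [-0.3 -0.7  0.3] w 72.1
```

View pics/w10c.png

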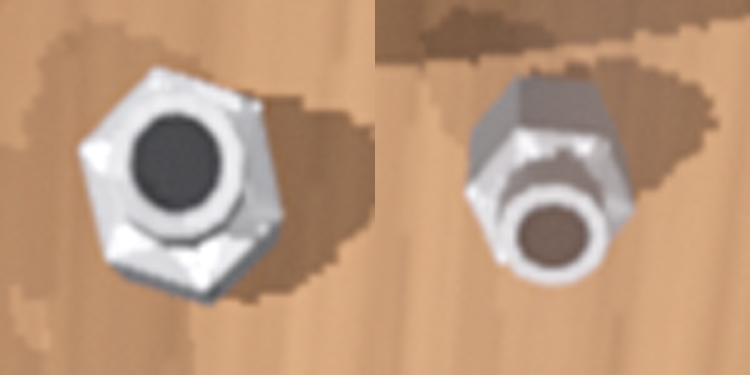

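```bash
python3 - <<'E'
from h import *
import pickle
np.set_printoptions(precision=4,suppress=True)
i,o,im=pickle.load(open("pics/w10.pkl","rb"))
P=p2w(i,(np.array([[155,68],[262,103],[282,215],[210,300],[107,262],[80,150]])+.5)/5-.5+[210,15],.028)
c=P.mean(0);print(c,np.linalg.norm(P-c,axis=1)); a=np.degrees(np.arctan2(*(P-c)[:,[1,0]].T));print(a,a%60)
P=p2w(i,(np.array([[520-375,132],[600-375,130],[632-375,205],[468-375,188]])+.5)/5-.5+[235,210],.028)
print(P); c=np.array([.4602,.0044,.028]);a=np.degrees(np.arctan2(*(P-c)[:,[1,0]].T));print(a,a%60,np.linalg.norm(P-c,axis=1))
E
```

```text
[0.4256 0.1851 0.028 ] [0.0179 0.0178 0.0172 0.0185 0.0176 0.0177]
[ 108.0541   46.9234  -11.9587  -72.0308 -132.9131  166.9368] [48.0541 46.9234 48.0413 47.9692 47.0869 46.9368]
[[0.4529 0.0195 0.028 ]
 [0.4688 0.0212 0.028 ]
 [0.4768 0.0051 0.028 ]
 [0.4434 0.0063 0.028 ]]
[115.654   62.8788   2.3129 173.5309] [55.654   2.8788  2.3129 53.5309] [0.0167 0.0188 0.0166 0.0169]
```

>>> {"method": "step_arm", "body": {
  "motion": [
    [13,2,20,-0.4,0,0],
    [12,2,30,-0.3,0,0],
    [0,0,30,0,0,0],
    [0,0,20,0,0,0],
    [0,0,8,0,0,0],
    [0,0,0,0,0,0]
  ]
}}

```text
clock: 20.8
position: [0.4522, 0.0912, 0.0307]
ee_rot: [0.683, 0.73, 0.002, -0.001]
ft_force: [0.3, 0.4, 0.7]
grip_width: 0.846
```

```bash
python3 - <<'E'
from h import *
plan([.4468,.0918,.001],94.3)
E
```

```text
t=20.80 shift [ 0.9 -5.3 29.7] turn [ 0.09 -0.24 -0.47] | pos [0.4522 0.0912 0.0307] F [0.3 0.4 0.7] w 72.2
```

>>> {"method": "step_arm", "body": {
  "motion": [
    [1,-5,8,0,0,0],
    [0,0,9,0,0,0],
    [0,0,7,0,0,0],
    [0,0,4,0,0,0],
    [0,0,2,0,0,0],
    [0,0,0,0,0,0]
  ]
}}

```text
clock: 21.55
position: [0.4483, 0.0919, 0.0003]
ee_rot: [0.683, 0.73, 0.003, 0.0]
ft_force: [-0.4, 0.8, -0.3]
grip_width: 0.839
```

>>> {"method": "step_arm", "body": {
  "motion": [
    [0,0,0,0,0,0],
    [0,0,0,0,0,0],
    [0,0,0,0,0,0],
    [0,0,0,0,0,0],
    [0,0,0,0,0,0],
    [0,0,0,0,0,0]
  ],
  "jaw": 45
}}

```text
clock: 22.3
position: [0.4485, 0.0919, 0.0011]
ee_rot: [0.683, 0.73, 0.003, 0.0]
ft_force: [1.0, 0.3, -1.7]
grip_width: 0.579
```

>>> {"method": "step_arm", "body": {
  "motion": [
    [0,0,-10,0,0,0],
    [0,0,-25,0,0,0],
    [0,0,-30,0,0,0],
    [0,0,-30,0,0,0],
    [0,0,-15,0,0,4],
    [0,0,0,0,0,5],
    [0,0,0,0,0,5],
    [0,0,0,0,0,0]
  ]
}}

```text
clock: 23.3
position: [0.4481, 0.0925, 0.1193]
ee_rot: [0.769, 0.64, 0.004, 0.001]
ft_force: [-0.4, 0.1, -1.5]
grip_width: 0.578
```

```bash
python3 - <<'E'
from h import *
plan([.484,-.3815,.11],80.2)
E
```

```text
t=23.30 shift [-459.7  121.3    7.6] turn [ 0.37 -0.31 -0.65] | pos [0.4481 0.0925 0.1193] F [-0.4  0.1 -1.5] w 49.3
```

>>> {"method": "step_arm", "body": {
  "motion": [
    [-50,13,0,0,0,0],
    [-50,13,0,0,0,0],
    [-50,13,0,0,0,0],
    [-50,13,0,0,0,0],
    [-50,13,0,0,0,0],
    [-50,13,0,0,0,0],
    [-50,13,0,0,0,0],
    [-40,12,0,0,0,0],
    [-20,5,0,0,0,0],
    [0,0,0,0,0,0],
    [0,0,0,0,0,0]
  ]
}}

```text
clock: 24.68
position: [0.4866, -0.339, 0.1204]
ee_rot: [0.759, 0.651, 0.006, 0.001]
ft_force: [0.2, 0.4, -0.3]
grip_width: 0.583
```

```bash
python3 w.py w11
python3 - <<'E'
from h import *
plan([.484,-.3815,.0065],80.2)
E
```

```text
24.675 [ 0.48660908 -0.33898397  0.12036535] (np.float64(81.31133179728637), np.float64(-8.693446130984857), np.float64(0.7437183987902257))
t=24.73 shift [-43.3   2.7 113.6] turn [ 0.56 -0.48  1.12] | pos [ 0.4866 -0.339   0.1204] F [-0.5 -0.3 -2. ] w 49.7
```

View pics/w11.png

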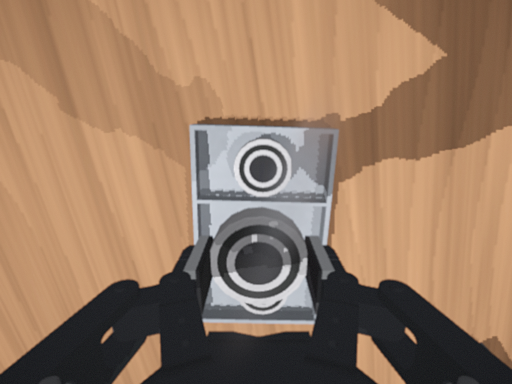

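>>> {"method": "step_arm", "body": {
  "motion": [
    [-18,1,0,0.3,-0.2,0.6],
    [-16,1,12,0.2,-0.2,0.4],
    [-8,0,22,0,0,0],
    [0,0,25,0,0,0],
    [0,0,15,0,0,0],
    [0,0,0,0,0,0],
    [0,0,0,0,0,0]
  ]
}}

```text
clock: 25.6
position: [0.4808, -0.3824, 0.0396]
ee_rot: [0.764, 0.645, 0.0, -0.001]
ft_force: [0.3, 0.3, -0.9]
grip_width: 0.583
```

Run:
```python
from h import *
import pickle
np.set_printoptions(precision=4,suppress=True)
i,o,im=pickle.load(open("pics/w11.pkl","rb"))
print(p2w(i,[[263,166]],.019)-[.0109,.063,0])
plan([.484,-.3815,.0055],80.2)
```

```text
[[ 0.4847 -0.376   0.019 ]]
t=25.60 shift [ 1.3  3.1 34.1] turn [-0.12 -0.12  0.17] | pos [ 0.4808 -0.3824  0.0396] F [ 0.3  0.3 -0.9] w 49.8
```

>>> {"method": "step_arm", "body": {
  "motion": [
    [1,2,12,0,0,0],
    [1,1,10,0,0,0],
    [0,0,6,0,0,0],
    [0,0,4,0,0,0],
    [0,0,2,0,0,0],
    [0,0,0,0,0,0]
  ]
}}

```text
clock: 26.35
position: [0.4854, -0.3812, 0.0053]
ee_rot: [0.764, 0.645, 0.0, -0.0]
ft_force: [0.2, 0.4, -1.9]
grip_width: 0.58
```

>>> {"method": "step_arm", "body": {
  "motion": [
    [0,0,0,0,0,0],
    [0,0,0,0,0,0],
    [0,0,0,0,0,0],
    [0,0,0,0,0,0],
    [0,0,-6,0,0,0],
    [0,0,-20,0,0,0],
    [0,0,-40,0,0,0],
    [0,0,-40,0,0,0],
    [0,0,-30,0,0,0],
    [-20,0,0,0,0,0],
    [-10,0,0,0,0,0],
    [0,0,0,0,0,0]
  ],
  "jaw": 68
}}

```text
clock: 27.85
position: [0.4808, -0.4128, 0.1534]
ee_rot: [0.764, 0.645, 0.001, 0.003]
ft_force: [-0.4, 1.1, 0.1]
grip_width: 0.796
```

```bash
python3 w.py w12
python3 - <<'E'
from h import *
plan([.4602,.0044,.16],88)
E
```

```text
27.85 [ 0.48081602 -0.41281456  0.15342197] (np.float64(80.39353625695047), np.float64(-9.605718746851009), np.float64(0.34980651466778073))
t=27.90 shift [407.5 -89.7  -8.1] turn [ 0.29  0.13 -7.58] | pos [ 0.4808 -0.4123  0.1532] F [ 0.4 -0.5 -0.9] w 68.0
```

View pics/w12.png

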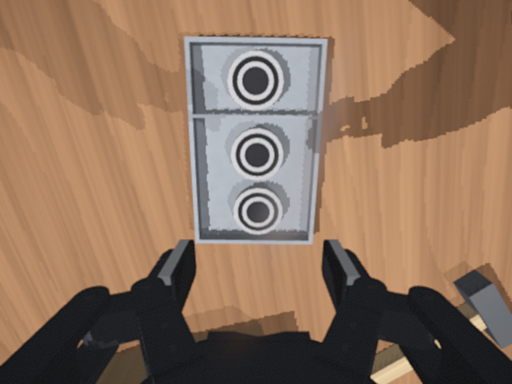

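>>> {"method": "step_arm", "body": {
  "motion": [
    [50,-11,0,0,0,0],
    [50,-11,0,0,0,0],
    [50,-11,0,0,0,0],
    [50,-11,0,0,0,0],
    [50,-11,0,0,0,0],
    [50,-11,0,0,0,0],
    [50,-11,0,0,0,0],
    [25,-6,0,0,0,0],
    [10,-3,0,0,0,7.5],
    [0,0,0,0,0,7.5],
    [0,0,0,0,0,7.5],
    [0,0,0,0,0,0],
    [0,0,0,0,0,0]
  ],
  "jaw": 60
}}

```text
clock: 29.52
position: [0.4521, 0.0021, 0.1444]
ee_rot: [0.874, 0.485, -0.003, -0.003]
ft_force: [-0.2, -0.6, 0.5]
grip_width: 0.702
```

```bash
python3 w.py w13
python3 - <<'E'
from h import *
plan([.4602,.0044,.005],57.5)
E
```

```text
29.525 [0.45213531 0.00207423 0.14442829] (np.float64(58.03910910617786), np.float64(-31.962271619192137), np.float64(0.553659798118194))
t=29.57 shift [  6.6   6.9 139.4] turn [-0.53  0.15  0.51] | pos [0.4522 0.002  0.1445] F [-0.1 -0.4 -1.4] w 60.0
```

View pics/w13.png

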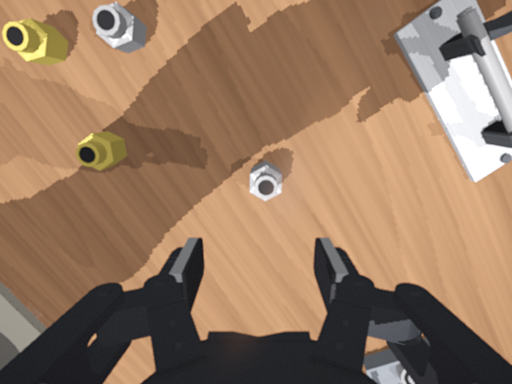

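Run:
```python
from h import *
import pickle
np.set_printoptions(precision=4,suppress=True)
i,o,im=pickle.load(open("pics/w13.pkl","rb"))
print(p2w(i,[[265,187]],.042),w2p(i,[[.4602,.0044,.042],[.4602,.0044,.0]]))
cv2.imwrite("pics/w13c.png",cv2.resize(im[145:225,220:310],None,fx=6,fy=6,interpolation=cv2.INTER_CUBIC))
```

```text
[[0.4599 0.005  0.042 ]] [[265.626  187.3951]
 [264.9963 176.4034]]
```

View pics/w13c.png

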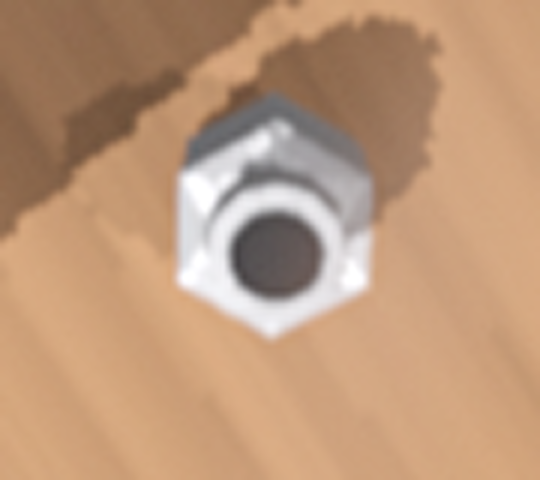

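>>> {"method": "step_arm", "body": {
  "motion": [
    [4,4,20,-0.3,0,0],
    [3,3,28,-0.2,0,0.4],
    [0,0,30,0,0,0],
    [0,0,20,0,0,0],
    [0,0,0,0,0,0],
    [0,0,0,0,0,0]
  ]
}}

```text
clock: 30.32
position: [0.4624, 0.004, 0.0445]
ee_rot: [0.874, 0.486, -0.001, 0.001]
ft_force: [0.0, -1.3, -0.7]
grip_width: 0.703
```

Run:
```python
from h import *
plan([.46,.0046,.005],57.5)
```

```text
t=30.32 shift [-0.7 -2.4 39.5] turn [0.05 0.09 0.62] | pos [0.4624 0.004  0.0445] F [ 0.  -1.3 -0.7] w 60.0
```

>>> {"method": "step_arm", "body": {
  "motion": [
    [-1,-2,12,0,0,0.6],
    [0,0,12,0,0,0],
    [0,0,8,0,0,0],
    [0,0,5,0,0,0],
    [0,0,2,0,0,0],
    [0,0,0,0,0,0]
  ]
}}

```text
clock: 31.08
position: [0.461, 0.0039, 0.0042]
ee_rot: [0.877, 0.481, 0.0, 0.002]
ft_force: [0.4, 0.5, 1.1]
grip_width: 0.705
```

>>> {"method": "step_arm", "body": {
  "motion": [
    [0,0,0,0,0,0],
    [0,0,0,0,0,0],
    [0,0,0,0,0,0],
    [0,0,0,0,0,0],
    [0,0,0,0,0,0],
    [0,0,0,0,0,0],
    [0,0,0,0,0,0]
  ],
  "jaw": 22
}}

```text
clock: 31.95
position: [0.4614, 0.0038, 0.0049]
ee_rot: [0.877, 0.481, 0.001, 0.002]
ft_force: [-0.6, 0.3, -0.4]
grip_width: 0.333
```

>>> {"method": "step_arm", "body": {
  "motion": [
    [0,0,-10,0,0,0],
    [0,0,-25,0,0,0],
    [0,0,-35,0,0,0],
    [0,0,-35,0,0,0],
    [0,0,-15,0,0,-7],
    [0,0,0,0,0,-7],
    [0,0,0,0,0,-7],
    [0,0,0,0,0,0],
    [0,0,0,0,0,0]
  ]
}}

```text
clock: 33.08
position: [0.4614, 0.0052, 0.1341]
ee_rot: [0.772, 0.636, 0.002, 0.003]
ft_force: [-0.2, -0.1, -1.3]
grip_width: 0.338
```

```bash
python3 w.py w14
python3 - <<'E'
from h import *
a=np.radians(79.05);uy=np.array([np.cos(a),np.sin(a),0]);c=np.array([.476,.3917,0])
print(c-.0625*uy,c-.0025*uy)
plan([*(c-.0625*uy)[:2],.12],79)
E
```

```text
33.075 [0.46137206 0.00518174 0.13406613] (np.float64(79.01812099709836), np.float64(-10.981222071700389), np.float64(0.4138271337184128))
[0.46412798 0.33033792 0.        ] [0.47552512 0.38924552 0.        ]
t=33.12 shift [319.7 -59.2  13.1] turn [0.4  0.09 0.04] | pos [0.4614 0.0052 0.134 ] F [ 1.1 -0.  -0.3] w 28.8
```

View pics/w14.png

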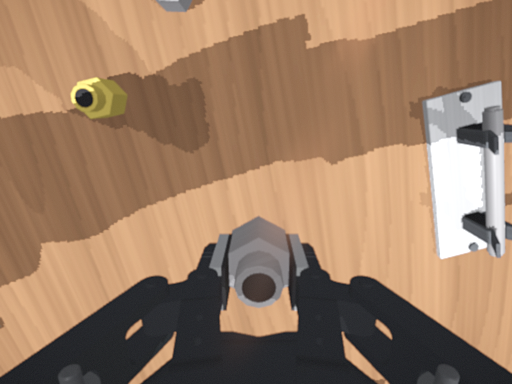

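>>> {"method": "step_arm", "body": {
  "motion": [
    [50,-9,0,0,0,0],
    [50,-9,0,0,0,0],
    [50,-9,0,0,0,0],
    [50,-9,0,0,0,0],
    [50,-9,0,0,0,0],
    [35,-8,0,0,0,0],
    [20,-4,0,0.4,0,0],
    [0,0,0,0,0,0],
    [0,0,0,0,0,0]
  ]
}}

```text
clock: 34.25
position: [0.4655, 0.3232, 0.1322]
ee_rot: [0.778, 0.628, -0.001, -0.0]
ft_force: [0.6, -0.1, -0.6]
grip_width: 0.339
```

```bash
python3 w.py w15
python3 - <<'E'
from h import *
plan([.4641,.3303,.009],79)
E
```

```text
34.25 [0.4654699  0.32318125 0.13220097] (np.float64(77.87504457110921), np.float64(-12.12520489234437), np.float64(0.1702170894828093))
t=34.30 shift [  7.   -2.7 123.3] turn [-0.1   0.12 -1.13] | pos [0.4655 0.3231 0.1323] F [ 0.1 -0.2 -1.5] w 28.8
```

View pics/w15.png

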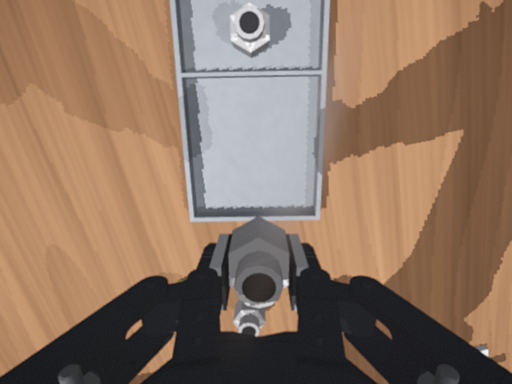

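Run:
```python
from h import *
import pickle
np.set_printoptions(precision=4,suppress=True)
i,o,im=pickle.load(open("pics/w15.pkl","rb"))
p=p2w(i,[[191,221],[322,219],[179,75],[326,72]],.02);print(p)
ux=p[1]-p[0];print(np.linalg.norm(ux));ux/=np.linalg.norm(ux);uy=np.array([-ux[1],ux[0],0]);print("az",np.degrees(np.arctan2(uy[1],uy[0])))
c=p[:2].mean(0)+.1*uy;print("c",c); d=p[2:].mean(0)
a=np.radians(79.05);uy=np.array([np.cos(a),np.sin(a),0]);print("divider y",(d-c)@uy)
print("sample",p2w(i,[[249,22]],.046)-.064*uy)
print(w2p(i,[[.4641,.3303,.004]]))
```

```text
[[0.3947 0.3071 0.02  ]
 [0.5197 0.2826 0.02  ]
 [0.4213 0.4365 0.02  ]
 [0.5423 0.4129 0.02  ]]
0.12743338373750923
az 78.90586670579663
c [0.4764 0.393  0.02  ]
divider y 0.032159912005448946
sample [[0.4747 0.3932 0.046 ]]
[[255.7904 179.8958]]
```

>>> {"method": "step_arm", "body": {
  "motion": [
    [4,-1,20,0,0,-1],
    [3,-1,28,0,0,0],
    [0,0,28,0,0,0],
    [0,0,18,0,0,0],
    [0,0,0,0,0,0],
    [0,0,0,0,0,0]
  ]
}}

```text
clock: 35.05
position: [0.4656, 0.3263, 0.032]
ee_rot: [0.773, 0.634, -0.002, 0.001]
ft_force: [0.2, 0.7, -1.1]
grip_width: 0.336
```

Run:
```python
from h import *
plan([.4643,.3308,.009],79)
```

```text
t=35.05 shift [ 4.2 -2.1 23. ] turn [-0.07  0.26 -0.28] | pos [0.4656 0.3263 0.032 ] F [ 0.2  0.7 -1.1] w 28.7
```

>>> {"method": "step_arm", "body": {
  "motion": [
    [4,-2,6,0,0,0],
    [0,0,7,0,0,0],
    [0,0,5,0,0,0],
    [0,0,3,0,0,0],
    [0,0,1,0,0,0],
    [0,0,0,0,0,0]
  ]
}}

```text
clock: 35.8
position: [0.4654, 0.3315, 0.0103]
ee_rot: [0.773, 0.634, -0.001, 0.001]
ft_force: [0.3, -0.2, -0.5]
grip_width: 0.338
```

>>> {"method": "step_arm", "body": {
  "motion": [
    [0,0,1.5,0,0,0],
    [0,0,0.5,0,0,0],
    [0,0,0,0,0,0]
  ]
}}

```text
clock: 36.17
position: [0.4657, 0.3317, 0.009]
ee_rot: [0.773, 0.634, -0.0, 0.002]
ft_force: [-0.2, -0.3, -1.1]
grip_width: 0.336
```

>>> {"method": "step_arm", "body": {
  "motion": [
    [0,0,0,0,0,0],
    [0,0,0,0,0,0],
    [0,0,0,0,0,0],
    [0,0,0,0,0,0],
    [0,0,-10,0,0,0],
    [0,0,-25,0,0,0],
    [0,0,-35,0,0,0],
    [0,0,-40,0,0,0],
    [0,0,-20,0,0,0],
    [0,0,0,0,0,0]
  ],
  "jaw": 55
}}

```text
clock: 37.42
position: [0.4654, 0.3328, 0.1462]
ee_rot: [0.773, 0.635, 0.001, 0.001]
ft_force: [-0.1, 0.1, 0.2]
grip_width: 0.642
```

```bash
python3 w.py w16
python3 - <<'E'
from h import *
plan([.4255,.1856,.15],77.5)
E
```

```text
37.425 [0.46539948 0.33277239 0.14615241] (np.float64(78.76752409103737), np.float64(-11.232336303137522), np.float64(0.18205501889669626))
t=37.48 shift [-151.8  -10.2   -4.6] turn [0.12 0.09 1.27] | pos [0.4651 0.3324 0.1452] F [0.2 1.1 0.4] w 54.9
```

View pics/w16.png

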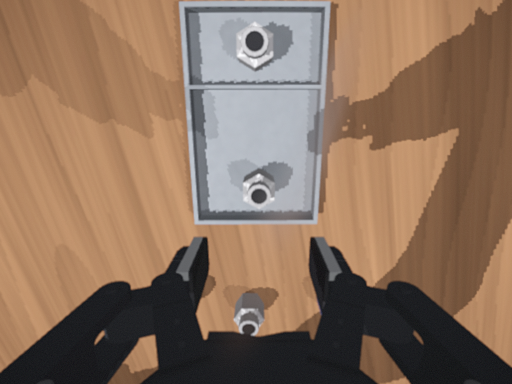

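>>> {"method": "step_arm", "body": {
  "motion": [
    [-45,-3,0,0,0,0],
    [-45,-3,0,0,0,0],
    [-40,-3,0,0,0,0],
    [-18,-1,0,0,0,-7],
    [0,0,0,0,0,-7],
    [0,0,0,0,0,-7],
    [0,0,0,0,0,-7],
    [0,0,0,0,0,0],
    [0,0,0,0,0,0]
  ]
}}

```text
clock: 38.6
position: [0.4203, 0.1816, 0.1367]
ee_rot: [0.593, 0.806, -0.005, -0.003]
ft_force: [0.1, -0.4, -0.3]
grip_width: 0.642
```

```bash
python3 w.py w17
python3 - <<'E'
from h import *
plan([.4255,.1856,.005],107.5)
E
```

```text
38.6 [0.42026063 0.18156496 0.13672597] (np.float64(107.32701225788146), np.float64(17.325685940781394), np.float64(0.6994269394458618))
t=38.65 shift [  2.5   7.8 131.6] turn [-0.69  0.11 -0.15] | pos [0.4202 0.1816 0.1367] F [-0.1 -1.  -0.2] w 55.2
```

View pics/w17.png

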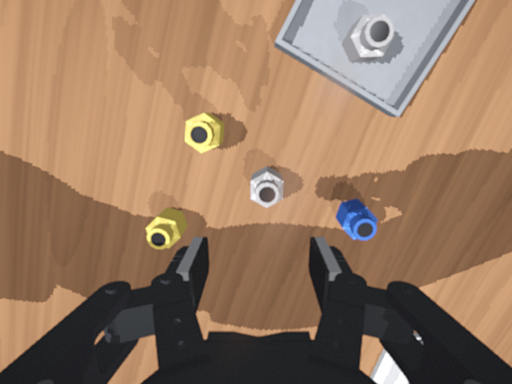

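Run:
```python
from h import *
import pickle
np.set_printoptions(precision=4,suppress=True)
i,o,im=pickle.load(open("pics/w17.pkl","rb"))
cv2.imwrite("pics/w17c.png",cv2.resize(im[150:230,220:310],None,fx=6,fy=6,interpolation=cv2.INTER_CUBIC))
print(p2w(i,[[266.5,194]],.042),p2w(i,[[200,134],[159,239],[366,230]],.042))
```

```text
[[0.4251 0.1858 0.042 ]] [[0.3567 0.2186 0.042 ]
 [0.343  0.1137 0.042 ]
 [0.5224 0.1805 0.042 ]]
```

View pics/w17c.png

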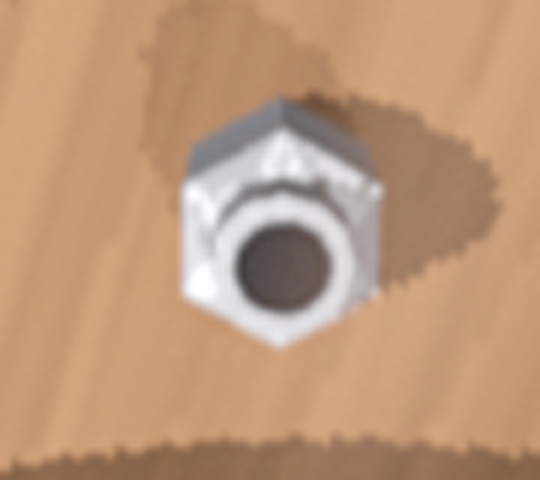

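>>> {"method": "step_arm", "body": {
  "motion": [
    [1,4,20,-0.4,0,0],
    [1,3,26,-0.3,0,0],
    [0,0,26,0,0,0],
    [0,0,16,0,0,0],
    [0,0,0,0,0,0],
    [0,0,0,0,0,0]
  ]
}}

```text
clock: 39.4
position: [0.4271, 0.1859, 0.0469]
ee_rot: [0.596, 0.803, 0.0, 0.001]
ft_force: [-1.4, -0.6, 0.2]
grip_width: 0.646
```

Run:
```python
from h import *
plan([.4255,.1856,.005],107.5)
```

```text
t=39.40 shift [ 0.2 -1.7 41.9] turn [ 0.12  0.11 -0.6 ] | pos [0.4271 0.1859 0.0469] F [-1.4 -0.6  0.2] w 55.1
```

>>> {"method": "step_arm", "body": {
  "motion": [
    [0,-2,13,0,0,-0.6],
    [0,0,13,0,0,0],
    [0,0,9,0,0,0],
    [0,0,5,0,0,0],
    [0,0,1,0,0,0],
    [0,0,0,0,0,0]
  ]
}}

```text
clock: 40.15
position: [0.426, 0.1854, 0.0041]
ee_rot: [0.591, 0.806, 0.001, 0.002]
ft_force: [-0.7, 0.2, 0.6]
grip_width: 0.642
```

>>> {"method": "step_arm", "body": {
  "motion": [
    [0,0,0,0,0,0],
    [0,0,0,0,0,0],
    [0,0,0,0,0,0],
    [0,0,0,0,0,0],
    [0,0,0,0,0,0],
    [0,0,0,0,0,0],
    [0,0,0,0,0,0]
  ],
  "jaw": 22
}}

```text
clock: 41.02
position: [0.4264, 0.1853, 0.0046]
ee_rot: [0.591, 0.806, 0.001, 0.002]
ft_force: [0.8, 0.5, -0.7]
grip_width: 0.34
```

>>> {"method": "step_arm", "body": {
  "motion": [
    [0,0,-10,0,0,0],
    [0,0,-25,0,0,0],
    [0,0,-35,0,0,0],
    [0,0,-35,0,0,0],
    [0,0,-15,0,0,7],
    [0,0,0,0,0,7],
    [0,0,0,0,0,7],
    [0,0,0,0,0,7],
    [0,0,0,0,0,0],
    [0,0,0,0,0,0]
  ]
}}

```text
clock: 42.28
position: [0.4253, 0.1871, 0.1341]
ee_rot: [0.771, 0.636, 0.003, 0.003]
ft_force: [-0.9, -0.4, -1.2]
grip_width: 0.336
```

Run:
```python
from h import *
plan([.476,.392,.13],79)
```

```text
t=42.27 shift [210.8  10.8   4.5] turn [ 0.5  -0.08  0.04] | pos [0.4253 0.1871 0.1341] F [-0.9 -0.4 -1.2] w 28.7
```

>>> {"method": "step_arm", "body": {
  "motion": [
    [45,2,0,0.2,0,0],
    [45,2,0,0.2,0,0],
    [45,2,0,0,0,0],
    [40,2,0,0,0,0],
    [20,1,0,0,0,0],
    [0,0,0,0,0,0],
    [0,0,0,0,0,0]
  ]
}}

```text
clock: 43.15
position: [0.4729, 0.38, 0.1335]
ee_rot: [0.768, 0.64, -0.0, 0.0]
ft_force: [-0.5, 0.1, -0.7]
grip_width: 0.339
```

```bash
python3 w.py w18
python3 - <<'E'
from h import *
plan([.4754,.389,.0088],79)
E
```

```text
43.15 [0.47285575 0.38001403 0.13350156] (np.float64(79.56582139984013), np.float64(-10.43416681982646), np.float64(0.04092762530497612))
t=43.20 shift [  9.5   0.7 124.8] turn [0.03 0.03 0.54] | pos [0.473  0.3798 0.1336] F [ 0.1 -0.4 -0.6] w 28.9
```

View pics/w18.png

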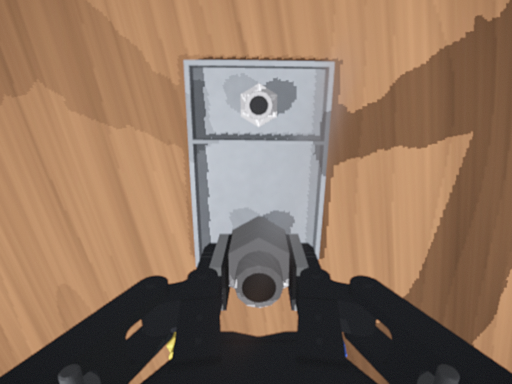

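>>> {"method": "step_arm", "body": {
  "motion": [
    [5,0,20,0,0,0.5],
    [4,0,28,0,0,0],
    [0,0,28,0,0,0],
    [0,0,18,0,0,0],
    [0,0,0,0,0,0],
    [0,0,0,0,0,0]
  ]
}}

```text
clock: 43.95
position: [0.4757, 0.385, 0.0337]
ee_rot: [0.773, 0.634, -0.001, 0.002]
ft_force: [0.0, -0.6, -1.4]
grip_width: 0.338
```

Run:
```python
from h import *
plan([.4754,.389,.0088],79)
```

```text
t=43.95 shift [ 3.9 -1.1 24.9] turn [ 0.1   0.16 -0.24] | pos [0.4757 0.385  0.0337] F [ 0.  -0.6 -1.4] w 28.9
```

>>> {"method": "step_arm", "body": {
  "motion": [
    [4,-1,8,0,0,0],
    [0,0,7,0,0,0],
    [0,0,5,0,0,0],
    [0,0,3,0,0,0],
    [0,0,1.5,0,0,0],
    [0,0,0,0,0,0]
  ]
}}

```text
clock: 44.7
position: [0.4765, 0.3902, 0.0094]
ee_rot: [0.773, 0.634, 0.001, 0.002]
ft_force: [-0.6, 0.3, -1.5]
grip_width: 0.338
```

>>> {"method": "step_arm", "body": {
  "motion": [
    [0,0,0.8,0,0,0],
    [0,0,0,0,0,0],
    [0,0,0,0,0,0]
  ]
}}

```text
clock: 45.08
position: [0.4767, 0.3903, 0.0089]
ee_rot: [0.773, 0.634, 0.001, 0.002]
ft_force: [-0.2, -0.1, -1.3]
grip_width: 0.341
```

>>> {"method": "step_arm", "body": {
  "motion": [
    [0,0,0,0,0,0],
    [0,0,0,0,0,0],
    [0,0,0,0,0,0],
    [0,0,0,0,0,0],
    [0,0,-10,0,0,0],
    [0,0,-25,0,0,0],
    [0,0,-35,0,0,0],
    [0,0,-40,0,0,0],
    [0,0,-40,0,0,0],
    [-30,0,0,0,0,0],
    [-15,0,0,0,0,0],
    [0,0,0,0,0,0],
    [0,0,0,0,0,0]
  ],
  "jaw": 55
}}

```text
clock: 46.7
position: [0.4667, 0.3471, 0.1686]
ee_rot: [0.772, 0.635, 0.003, 0.002]
ft_force: [-0.1, 0.4, -0.4]
grip_width: 0.643
```

```bash
python3 w.py w19
python3 - <<'E'
from h import *
cv2.imwrite("pics/side19.png",manip.camera("side"));cv2.imwrite("pics/top19.png",manip.camera("top"))
E
```

```text
46.7 [0.46668342 0.34713945 0.16864365] (np.float64(78.85928573556701), np.float64(-11.141745828482703), np.float64(0.402412426451733))
```

View pics/w19.png

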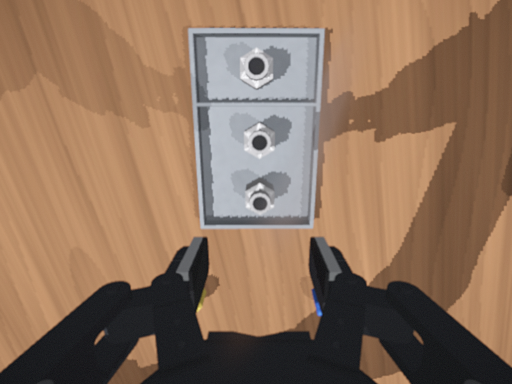

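View pics/side19.png

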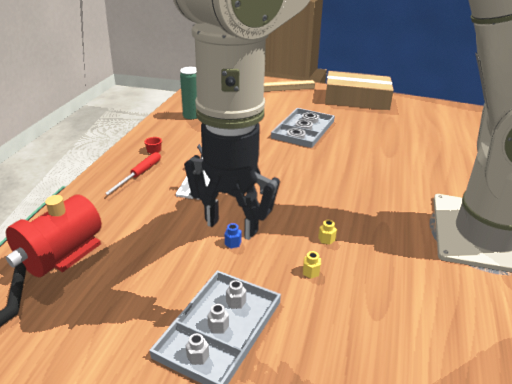

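View pics/top19.png

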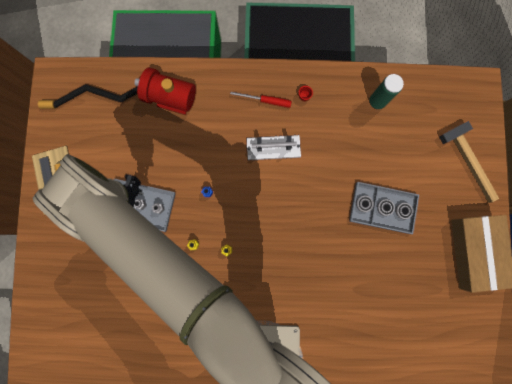

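>>> {"method": "step_arm", "body": {
  "motion": [
    [-50,0,0,0,0,0],
    [-55,10,0,0,0,0],
    [-55,20,0,0,0,0],
    [-55,30,0,0,0,0],
    [-55,30,0,0,0,0],
    [-55,30,0,0,0,0],
    [-55,10,0,0,0,0],
    [-55,0,0,0,0,0],
    [-55,0,0,0,0,0],
    [-30,0,0,0,0,0],
    [0,0,0,0,0,0],
    [0,0,0,0,0,0]
  ]
}}

```text
clock: 48.35
position: [0.4974, -0.1942, 0.1635]
ee_rot: [0.769, 0.64, 0.004, -0.002]
ft_force: [0.5, 1.0, -1.1]
grip_width: 0.643
```

```bash
python3 w.py w20
python3 - <<'E'
from h import *
im=manip.camera("side");cv2.imwrite("pics/side20.png",im)
a=np.radians(94.4);uy=np.array([np.cos(a),np.sin(a),0]);c=np.array([.6704,-.0252,0])
i=manip.camera_info("side");C=-i["R"].T@i["t"]
s=7;off=np.array([165,135]);big=cv2.resize(im[135:205,165:245],None,fx=s,fy=s,interpolation=cv2.INTER_CUBIC);ov=big.copy()
m=c+[0,0,.04];n=np.cross(uy,C-m);n/=np.linalg.norm(n)
for k in(-1,1):
    p=((w2p(i,[m+k*.007*n-.07*uy,m+k*.007*n+.07*uy])+.5-off)*s-.5).round().astype(int)
    cv2.line(ov,tuple(map(int,p[0])),tuple(map(int,p[1])),(0,0,255),1)
cv2.imwrite("pics/s20.png",cv2.resize(np.hstack([big,ov]),None,fx=.7,fy=1))
E
```

```text
48.35 [ 0.49735911 -0.1941638   0.16349005] (np.float64(79.55778268401559), np.float64(-10.443674176920913), np.float64(0.5612481007504847))
```

View pics/s20.png

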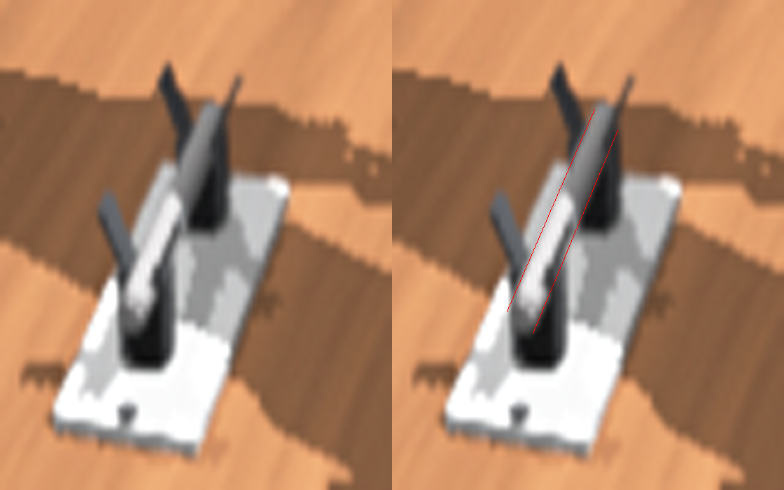

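View pics/w20.png

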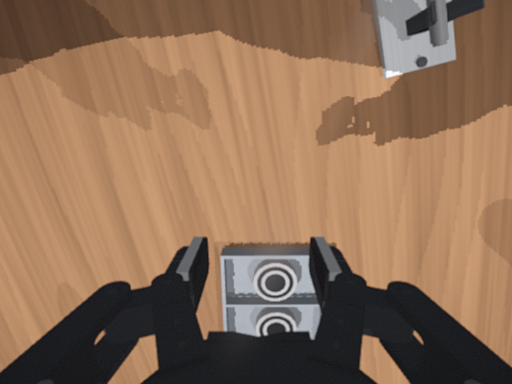

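Run:
```python
from h import *
import pickle
np.set_printoptions(precision=4,suppress=True)
i,o,im=pickle.load(open("pics/w9.pkl","rb"))
f=lambda l:(np.array(l)+.5)/3-.5+[180,90]
a=np.radians(94.4);uy=np.array([np.cos(a),np.sin(a),0]);ux=np.array([uy[1],-uy[0],0]);c=np.array([.6704,-.0252,.04])
for z in (.04,.047):
    p=p2w(i,f([[229.5,68],[232,507]]),z); print((p-c)@uy,(p-c)@ux)
    j=manip.camera_info("side")
g=lambda l:(np.array(l)+.5)/[4.9,7]-.5+[165,135]
# far end point of shaft in side view along z=.04
p=p2w(j,g([[205,113],[137,318]]),.04);print(p,(p-c)@uy,(p-c)@ux)
```

```text
[ 0.07   -0.0729] [-0.0002  0.0001]
[ 0.0701 -0.0689] [-0.0002  0.0001]
[[ 0.6819 -0.0983  0.04  ]
 [ 0.6618  0.0411  0.04  ]] [-0.0738  0.0668] [ 0.0058 -0.0035]
```

Run:
```python
from h import *
plan([.575,-.055,.11],94.4)
```

```text
t=48.45 shift [150.3  51.1  55. ] turn [  0.22  -0.5  -14.8 ] | pos [ 0.4973 -0.194   0.1635] F [-0.4  0.9 -0.1] w 55.5
```

>>> {"method": "step_arm", "body": {
  "motion": [
    [40,13,10,0,0,0],
    [40,13,15,0,0,0],
    [40,13,15,0,0,0],
    [25,9,10,0,0,0],
    [0,0,0,0,-0.3,-7],
    [0,0,0,0,0,-7],
    [0,0,0,0,0,0],
    [0,0,0,0,0,0]
  ]
}}

```text
clock: 49.45
position: [0.5742, -0.0448, 0.1142]
ee_rot: [0.679, 0.735, 0.004, 0.0]
ft_force: [-0.3, -1.0, 0.0]
grip_width: 0.646
```

```bash
python3 w.py w21
python3 - <<'E'
from h import *
import pickle
i,o,im=pickle.load(open("pics/w21.pkl","rb"))
a=np.radians(94.4);uy=np.array([np.cos(a),np.sin(a),0]);ux=np.array([uy[1],-uy[0],0]);c=np.array([.6704,-.0252,0])
C=-i["R"].T@i["t"]
P=w2p(i,[c+[0,0,.008]+s*.035*ux+t*.085*uy for s,t in((1,1),(1,-1),(-1,-1),(-1,1))]);print(P)
x0,y0=np.floor(P.min(0)-20).astype(int);x1,y1=np.ceil(P.max(0)+20).astype(int);x0=max(x0,0);y0=max(y0,0);x1=min(x1,512);y1=min(y1,384)
s=3;f=lambda p:tuple(int(v) for v in ((np.array(p)+.5-[x0,y0])*s-.5).round())
big=cv2.resize(im[y0:y1,x0:x1],None,fx=s,fy=s,interpolation=cv2.INTER_CUBIC);ov=big.copy()
for k in range(4): cv2.line(ov,f(P[k]),f(P[(k+1)%4]),(255,0,0),1)
for z,col in((.04,(0,0,255)),(.05,(0,255,0))):
    m=c+[0,0,z];n=np.cross(uy,C-m);n/=np.linalg.norm(n)
    for k in(-1,1):
        p=w2p(i,[m+k*.007*n-.072*uy,m+k*.007*n+.068*uy]);cv2.line(ov,f(p[0]),f(p[1]),col,1)
o2=np.hstack([big,ov]);print(o2.shape,x0,y0);h=min(1,800/o2.shape[1],600/o2.shape[0]);cv2.imwrite("pics/ov21.png",cv2.resize(o2,None,fx=h,fy=h))
E
```

```text
49.45 [ 0.57423927 -0.04481701  0.11422865] (np.float64(94.53901194297613), np.float64(4.537283818210307), np.float64(0.44860702505568884))
[[416.49384224  82.46767603]
 [389.06100627 263.15029934]
 [319.93885861 263.51397676]
 [333.40990848  81.30069678]]
(669, 828, 3) 299 61
```

View pics/ov21.png

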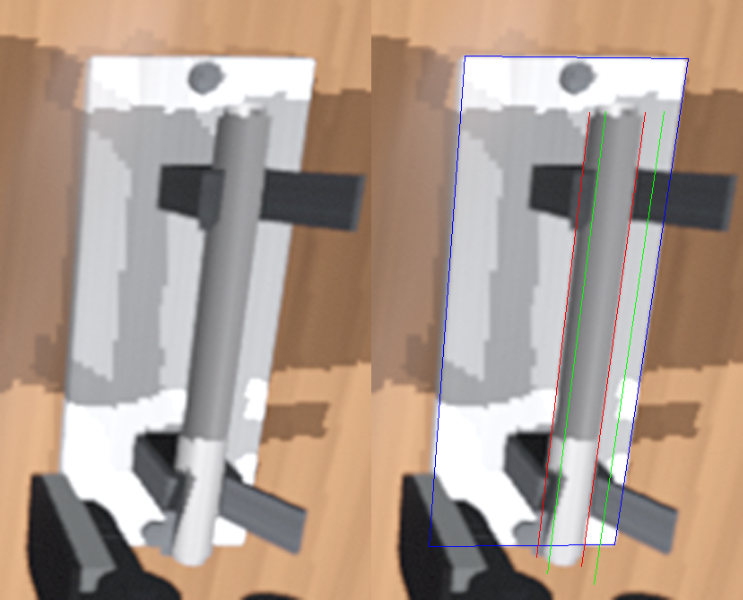

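Run:
```python
from h import *
plan([.6725,-.0521,.07],94.4)
```

```text
t=49.50 shift [-15.2  97.1  44.8] turn [ 0.35 -0.29  0.15] | pos [ 0.5743 -0.0449  0.1143] F [-0.7 -0.1  0. ] w 55.2
```

>>> {"method": "step_arm", "body": {
  "motion": [
    [-5,35,0,0.2,-0.2,0],
    [-5,35,0,0.2,0,0],
    [-4,20,0,0,0,0],
    [-2,6,0,0,0,0],
    [0,0,0,0,0,0],
    [0,0,20,0,0,0],
    [0,0,14,0,0,0],
    [0,0,5,0,0,0],
    [0,0,0,0,0,0],
    [0,0,0,0,0,0]
  ],
  "jaw": 0
}}

```text
clock: 50.75
position: [0.6708, -0.0545, 0.0724]
ee_rot: [0.682, 0.732, -0.002, -0.001]
ft_force: [-0.2, -0.0, 0.5]
grip_width: 0.001
```

Run:
```python
from h import *
plan([.6725,-.0521,.047],94.4)
```

```text
t=50.75 shift [ 2.2  2.  25.4] turn [-0.2   0.05 -0.36] | pos [ 0.6708 -0.0545  0.0724] F [-0.2 -0.   0.5] w 0.1
```

>>> {"method": "step_arm", "body": {
  "motion": [
    [2,2,8,0,0,0],
    [0,0,8,0,0,0],
    [0,0,4,0,0,0],
    [0,0,2,0,0,0],
    [0,0,1,0,0,0],
    [0,0,0,0,0,0]
  ]
}}

```text
clock: 51.5
position: [0.6732, -0.0521, 0.0484]
ee_rot: [0.682, 0.732, -0.001, -0.0]
ft_force: [-0.0, 0.8, 0.4]
grip_width: 0.004
```

>>> {"method": "step_arm", "body": {
  "motion": [
    [0,0,1,0,0,0],
    [0,0,1,0,0,0],
    [0,0,1,0,0,0]
  ]
}}

```text
clock: 51.88
position: [0.6739, -0.0521, 0.0469]
ee_rot: [0.682, 0.731, -0.001, 0.0]
ft_force: [-2.8, -0.7, 9.4]
grip_width: 0.001
```

>>> {"method": "step_arm", "body": {
  "motion": [
    [0,0,-8,0,0,0],
    [0,0,-10,0,0,0],
    [20,-1,0,0,0,0],
    [20,-1,0,0,0,0],
    [10,0,0,0,0,0],
    [0,0,0,0,0,0],
    [0,0,7,0,0,0],
    [0,0,5,0,0,0],
    [0,0,2,0,0,0],
    [0,0,0,0,0,0]
  ]
}}

```text
clock: 53.12
position: [0.6674, 0.0014, 0.05]
ee_rot: [0.682, 0.732, -0.001, -0.0]
ft_force: [-0.5, -0.2, -0.1]
grip_width: -0.001
```

Run:
```python
from h import *
plan([.6683,.0017,.047],94.4)
```

```text
t=53.12 shift [0.3 1.  3. ] turn [-0.11  0.07 -0.35] | pos [0.6674 0.0014 0.05  ] F [-0.5 -0.2 -0.1] w -0.1
```

>>> {"method": "step_arm", "body": {
  "motion": [
    [0,1,2,0,0,0],
    [0,0,1,0,0,0],
    [0,0,1,0,0,0],
    [0,0,1,0,0,0]
  ]
}}

```text
clock: 53.62
position: [0.6694, 0.0011, 0.0469]
ee_rot: [0.682, 0.731, -0.001, 0.001]
ft_force: [-4.1, -0.8, 9.5]
grip_width: 0.005
```

>>> {"method": "step_arm", "body": {
  "motion": [
    [0,0,-8,0,0,0],
    [0,0,-25,0,0,0],
    [0,0,-35,0,0,0],
    [0,0,-40,0,0,0],
    [-40,-30,0,0,0,0],
    [-40,-40,0,0,0,0],
    [-20,-20,0,0,0,0],
    [0,0,0,0,0,0],
    [0,0,0,0,0,0],
    [0,0,0,0,0,0]
  ],
  "jaw": 50
}}

```text
clock: 54.88
position: [0.5861, -0.1047, 0.1619]
ee_rot: [0.681, 0.733, 0.001, 0.002]
ft_force: [-0.1, -0.6, 0.1]
grip_width: 0.588
```

Run:
```python
from h import *
plan([.6,-.1,.1],94.4); print(np.abs(manip.get_obs()["joint_velocities"]).max())
cv2.imwrite("pics/side22.png",manip.camera("side"));cv2.imwrite("pics/top22.png",manip.camera("top"))
a=cv2.imread("pics/top22.png")[120:240,90:430];cv2.imwrite("pics/top22c.png",cv2.resize(a,None,fx=2.3,fy=2.3,interpolation=cv2.INTER_CUBIC))
```

```text
t=54.88 shift [ 3.7 14.  62. ] turn [ 0.26  0.09 -0.17] | pos [ 0.5861 -0.1047  0.1619] F [-0.1 -0.6  0.1] w 50.2
0.011155186849886138
```

View pics/top22c.png

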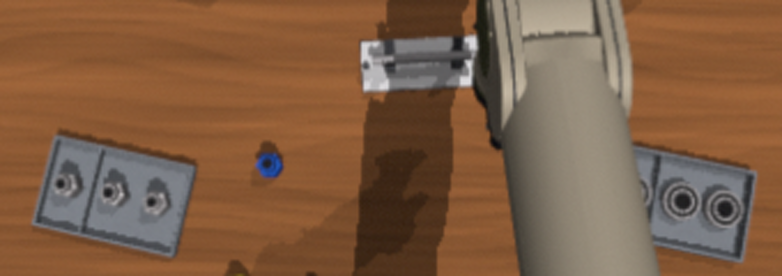

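View pics/side22.png

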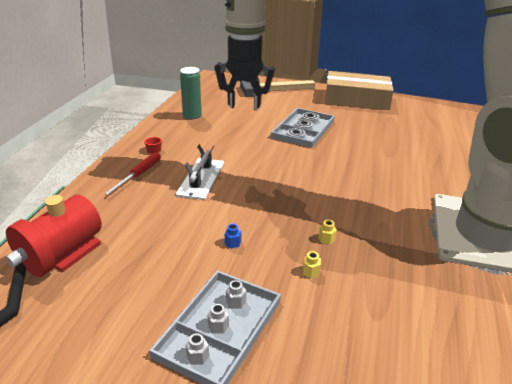

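Fingertip contact came at z = 46.9 mm on both sides of the shaft (47 expected when home), everything stands in its bay, and the arm is clear. I'm handing in.

```bash
python3 -c "
from workcell import manip
print(manip.hand_in())"
```

```text
the job is handed in; nothing more can be done
None
```

The job is handed in, at about 55 s of the 122 s allowed. Both bearings lie flat in the bearing tray's empty bay and both steel unions stand upright in the union tray's. The shaft is pressed into its two clips. The blue and yellow look-alikes were not touched.

**Trays:** The last wrist, top and side pictures show two discs lying flat and two unions standing upright, each inside its bay and released.

**Shaft:** I touched the top of the shaft with closed fingers on both sides of the middle. Contact came at 46.9 mm each time with about 9.5 N, against 47 mm when fully home. The wrist view from above puts it within 1 mm across the rail and about 2 mm off centre lengthways, on the tray-sample side opposite to +y.

**Disagreement:** The oblique pictures put the shaft's −y end about 3 mm high or to one side, which is 1 to 2 pixels. I took this as reading and calibration error, because the touch test found both sides level.

**Other checks:** The grip width read 2 to 4 mm under the true size on every part, but nothing slipped noticeably. The arm finished clear of everything.

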